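# Sterilise the dibber: load it, let the lid swing shut, set the pull-to-turn knob

## Robot

A 6-joint arm with a two-finger parallel gripper is mounted at the origin on a cart in front of the work surface, level with it; the furniture and walls round the work are solid. World frame = base frame: x ahead of the robot, y to its left, z up, the work surface at z = 0. Lengths are in m, angles in rad, forces in N, time in s.
With the tool pointing down it reaches from about 0.375 to 0.9 m from the base axis. Payload 3.1 kg.
Tool frame: the origin (TCP) lies on the centre line of the jaws, within the pads' length; the fingertips stand 19 mm ahead of it and the grasp point (between the pads) is the TCP; z points along the fingers, y is the line along which they close (so a half turn about z gives the same grasp; the last joint's range is limited). The gripper opens to 85 mm and grips with 20 to 120 N. Pads are 22 mm wide; open, the fingers measure 114 mm over their backs; the gripper's body (76 mm by 85 mm) begins 54 mm behind the grasp point. The pads swing forward as they close: fully open they stand 13 mm farther back than shut.
Start: joints at [-1.405, 0.527, 1.433, -0, 1.181, -0.178], TCP at [0.211, -0.588, 0.224] pointing down, gripper open.
Joint ranges: [-3.08, 3.08], [-0.75, 2.2], [0.22, 2.44], [-1.43, 4.57], [0, 2.65], [-2.85, 2.85]. Speed limits (rad/s): [2.79, 2.79, 3.14, 3.14, 3.14, 3.14].

## Interface

Orientations are given as a unit quaternion [x, y, z, w].
In Python, from station import manip gives the robot as it stands.
- The arm moves only by the tool servo_tool, never from a script. Its argument "rows" is a list that holds one entry, the list of rows, each a list of 7 numbers: the turn, a rotation vector about the tool's x, y, z in degrees, then the shift along the tool's x, y, z in m, then the gripper command: -1 is shut, 1 is fully open, values between are in proportion. In form: [[[wx, wy, wz, tx, ty, tz, jaw], ...]]. A call has 1 to 8 rows; each row shifts and turns the commanded pose from where the row before left it, along the tool's axes as they then stand; what a row does not reach is not made up. A row lasts 1/12 s, in which the tool goes at most 41.7 mm and 7.16 degrees, less where a joint would pass 70% of its speed; a pose out of reach is approached as far as the arm can. A call is refused whole if a number of a shift passes 0.0417 or a number of a turn 7.16, either way. A call with a gripper value outside its range is refused whole. The fingers move at their own pace and stop on an object; "squeeze" is the grip in N (left out, the last holds). Time passes only in rows, so rows that do not move let the fingers close. It gives the time, the measured TCP pose, the force, the opening and the grip force at its end, in the units of the state.
- manip.sense(): the state, without advancing time (a new reading comes with each control period).
- manip.snapshot(name): name is "scene" or "top"; returns the picture (384x512x3 uint8, blue, green, red); there is no depth.
- manip.camera_info(name): a dict with "K" (3x3 intrinsics, pixels), "camera_from_world" (4x4, takes a point from world to camera coordinates). Camera axes: x right, y down, z forward; pixel columns grow to the right and rows downward; lengths in m; the calibration is good to about 2 mm. A picture is of the moment at which its call begins. camera_info takes no time and is no camera call.
- manip.sign_off(): hands the job in; it is judged then, once.
The state is a dict: "t": time; "q": joint angles; "qd": joint speeds; "tau": joint torques, N m; "tcp_pos": TCP position; "tool_rot": TCP orientation; "force": force on the tool from outside, world axes, zero at the start; "ft_torque": the same for the moment, N m; "finger_gap": opening from 0.0 (shut) to 1.0 (fully open); "gripper_force": force on a finger pad.
Only numpy, scipy, OpenCV 4.12 (cv2) and the standard library are available. Lean on these libraries where they do the work, as an engineer would, in place of code of your own. Each camera call takes 0.05 s, during which the arm holds its last target. There are 200 camera calls.

## Task

Put the wooden dibber in the open steriliser, then push the steriliser's lid over just past upright and let go, so that it swings shut by its own weight. Then pull the knob on the sloping panel out, turn it clockwise from the black bar to the blue dot, and push it fully back in there. Leave the other things on the worktop where they are.

Things in the scene. Friction and masses are not known exactly. Their poses are not given: they have to be found in the camera images.
- dibber_mid (a point): Centre of the loose turned wooden dibber (brown pointed stick, 134 mm long, up to 26 mm thick, 45 g), which lies on the worktop; this point is half-way along it and 12 mm above its underside. Its own y axis runs along the stick, x across it (about 20 mm wide there, the grasp), z up.
- chamber_floor (a point): Centre of the inner floor of the steriliser's chamber, 12 mm above the worktop. The steriliser is a slate-blue box fixed to the worktop, 156 mm deep (its x, away from the user at the front) and 204 mm wide (its y, to the left), walls 6 mm thick with the rim 74 mm above this point, open on top when its lid is up. The dibber fits in lying along y. On its right (-y) is joined a 100 mm wide console whose panel slopes 30 degrees, 40 mm high in front and 127 mm at the back. z up.
- lid_hinge (a point): Middle of the lid's hinge line, on the far rim of the chamber, 90 mm above the worktop; axes as the steriliser's (the hinge runs along y). Fixed to the box.
- lid_edge (a point): Middle of the free edge of the pale grey lid (156 mm from hinge to edge, 204 mm wide, 8 mm thick, with a dark window on its outer face, and a black thumb tab that stands 10 mm beyond the edge), moving with it.
- lid (a joint): Lid angle in rad: 0 shut, 1.57 upright, 1.92 at its stop leaning back away from the user, where it rests at the start. The hinge is free: from the stop it takes about 1 N at the edge to bring it up, and once past upright it falls shut in about a second.
- knob_grip (a point): Centre of the bar of the black knob on the sloping panel: a bar 44 mm long, 14 mm thick and 26 mm high on a disc of 48 mm diameter and 9 mm height; this point is on the axis, half-way up the bar, 12 mm above the disc and 21 mm above the panel while the knob is in. z points along the axis out of the panel (30 degrees from vertical, leaning to the user), x along the bar to its white-lined end; moves with the knob.
- knob_pull (a joint): How far the knob is pulled out along its axis, m: 0 in, 0.012 fully out. Light friction (about 2 N) holds it where it is left. Below about 0.009 a pin locks its turning; it goes back in only at the marks (within about 0.12 rad of one).
- knob_turn (a joint): Knob angle in rad, clockwise seen from in front of the panel positive (against its z axis): 0 at the black bar at the top of the panel (as it starts), 1.05 at the blue dot, 2.09 at the yellow dot.
- marker: Black and white marker pen, 135 mm long, 17 mm thick, lying on the worktop; origin under its middle. A bystander.
- teaspoon: Metal teaspoon, 135 mm long, 29 mm wide, lying on the worktop; origin under its middle. A bystander.
- kitchen_timer: Red and white round kitchen timer, 66 mm across, 43 mm high; origin under its middle. A bystander.
- seed_packet: Flat paper seed packet, 115 x 85 x 10 mm; origin under its middle. A bystander.
There are look-alikes about, which are no part of the job. Of the things that look like the part that bears dibber_mid, the smaller one is meant.

How it is judged:
By the outcome, as a careful person would: the job done as asked, in the order asked, and still so for the second after the job is handed in, with the robot touching nothing.
It also fails if it takes over 61 s, if anything falls off the work surface, if the arm or the gripper's body presses on something with over 40 N, if the wrist force passes 120 N, or if a joint passes its speed limit or range.

## Working session

There is one attempt and no reset: what is moved stays moved. The work goes in short steps, Python scripts to look and compute and a tool call to move; the robot and the scene stay as the last step left them, time stands still between calls to the robot, and variables do not carry over. Pictures are saved under pics/ and viewed, at most 10 in all, crops included, and the job is handed in when it is done.

Besides the shell and the picture viewer there is one more tool, called after "Request:" by a JSON object that holds its "fn" and its "kwargs", one argument or row to a line. servo_tool: Moves the arm, as the interface text tells. Its arguments: {"type":"object","properties":{"rows":{"type":"array","items":{"type":"array","items":{"type":"array","items":{"type":"number"}}}},"squeeze":{"type":"number"}},"required":["rows"]}

```bash
ls; mkdir -p pics; python3 - <<'E'
from station import manip
import cv2,numpy as np
for n in("scene","top"):
    cv2.imwrite(f"pics/{n}0.png",cv2.resize(manip.snapshot(n),None,fx=1.5,fy=1.5,interpolation=cv2.INTER_CUBIC))
    c=manip.camera_info(n);print(n,np.round(c["K"],1).tolist(),np.round(c["camera_from_world"],4).tolist())
print(manip.sense())
E
```

```text
pics
scene [[458.2, 0.0, 259.7], [0.0, 458.2, 197.3], [0.0, 0.0, 1.0]] [[0.5398, -0.8418, -0.0041, -0.2717], [-0.6299, -0.4007, -0.6653, 0.3543], [0.5584, 0.3617, -0.7466, 1.4493], [0.0, 0.0, 0.0, 1.0]]
top [[423.1, 0.0, 255.8], [0.0, 423.1, 189.0], [0.0, 0.0, 1.0]] [[0.0102, -0.9999, 0.0022, -0.0157], [-0.9937, -0.0104, -0.1113, 0.5053], [0.1113, -0.0011, -0.9938, 1.5598], [0.0, 0.0, 0.0, 1.0]]
{'t': 0.1, 'q': array([-1.40447793e+00,  5.28419110e-01,  1.43379188e+00,  4.28927917e-06,
        1.18144956e+00, -1.78495404e-01]), 'qd': array([-7.16402132e-04, -1.52594864e-03, -3.42143189e-03, -1.63846998e-05,
       -8.42110200e-04,  1.21213292e-04]), 'tau': array([-4.05238088e-04, -4.43304849e+01, -1.78586125e+01, -2.10844032e-04,
        3.90495930e-03,  4.39914260e-06]), 'tcp_pos': array([ 0.21118011, -0.5875158 ,  0.22329768]), 'tool_rot': array([ 9.85174321e-01,  1.71553166e-01,  8.27840788e-06, -1.03391700e-03]), 'force': array([ 0.2619257 , -0.37163114, -0.19632403]), 'ft_torque': array([-0.00598192, -0.02643924,  0.02491746]), 'gripper_force': 0.0, 'finger_gap': 0.9984528241798577}
```

View pics/scene0.png

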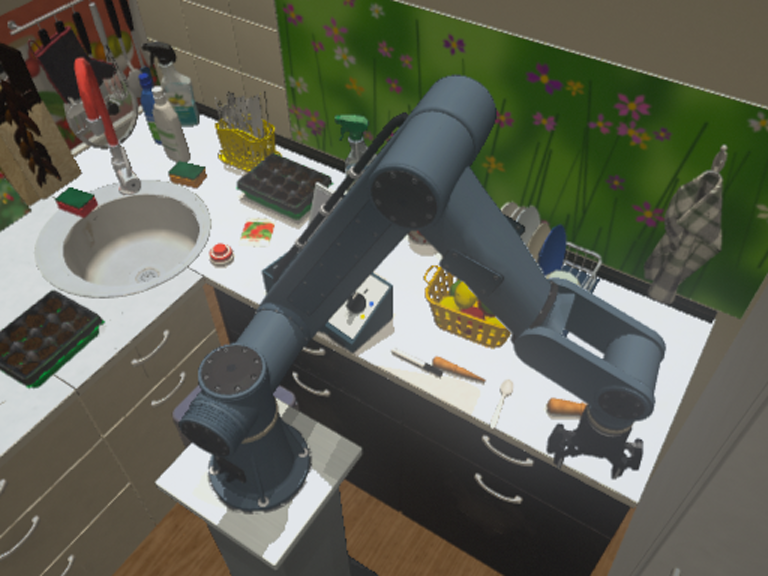

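View pics/top0.png

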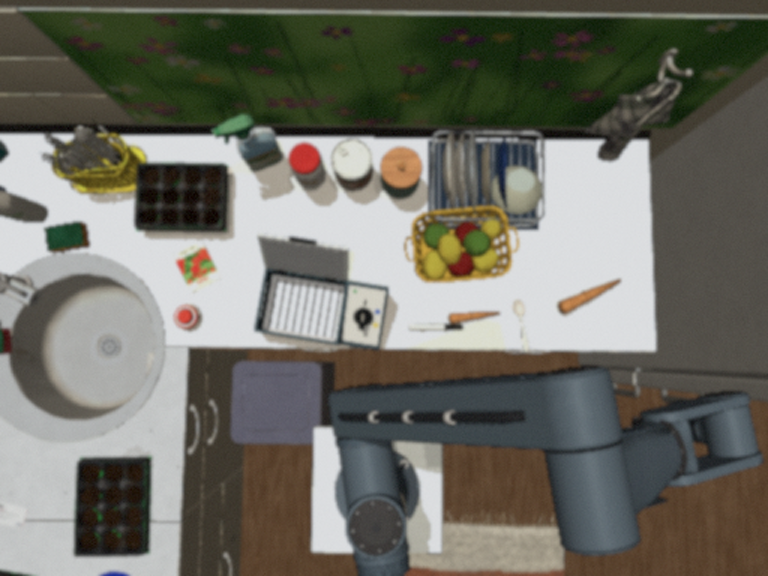

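Top view (1.5x): small dibber around (475,317) with the marker to its left (410–462,326). The larger look-alike is at (590,296), the steriliser spans (258–350, 270–340), its knob is at (363,317) and its lid leans back at (305,255). I'll zoom in next.

```bash
cat > h.py <<'E'
import numpy as np,cv2
from station import manip
def cam(n):
    c=manip.camera_info(n);return np.array(c["K"]),np.array(c["camera_from_world"])
def ray(n,uv):
    K,T=cam(n);d=T[:3,:3].T@np.linalg.solve(K,[uv[0],uv[1],1]);return -T[:3,:3].T@T[:3,3],d
def plane(n,uv,z):
    o,d=ray(n,uv);return o+d*(z-o[2])/d[2]
def proj(n,p):
    K,T=cam(n);c=K@(T[:3,:3]@np.asarray(p)+T[:3,3]);return c[:2]/c[2]
E
python3 - <<'E'
from h import *
t=manip.snapshot("top");np.save("top0.npy",t)
a=cv2.resize(t[175:237,165:270],None,fx=7,fy=7,interpolation=cv2.INTER_CUBIC)
cv2.imwrite("pics/a.png",a)
b=cv2.resize(t[195:240,265:355],None,fx=8,fy=8,interpolation=cv2.INTER_CUBIC)
cv2.imwrite("pics/b.png",b)
E
```

```text
(no output)
```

View pics/a.png

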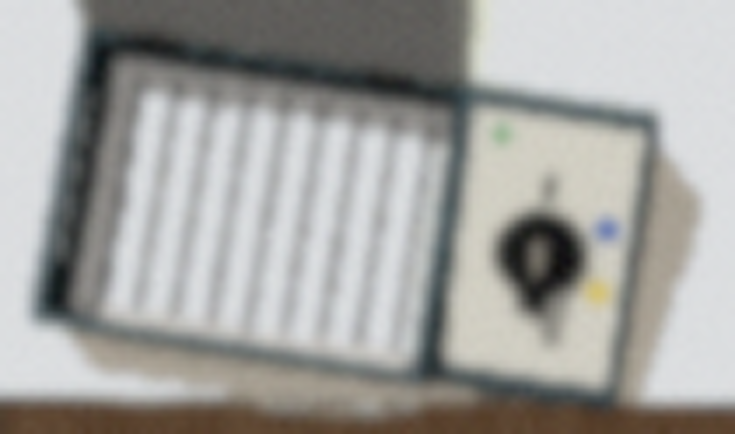

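View pics/b.png

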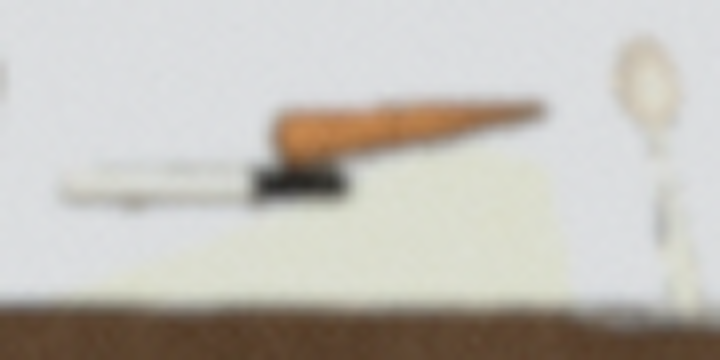

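Crop a: chamber outer rim corners are about (95,38), (465,90), (435,375) and (40,318). The knob is at (540,252) with its black bar mark up at (550,185), the blue dot at (607,230) and the yellow dot at (597,292). Crop b: the dibber runs from butt (285,137) to tip (545,110), and the marker end at (345,183) is close to the butt.

```bash
python3 - <<'E'
from h import *
from scipy.optimize import least_squares
t=np.load("top0.npy")
f=lambda u,v:np.array([(u+.5)/7-.5+165,(v+.5)/7-.5+175])
px=[f(95,38),f(465,90),f(435,375),f(40,318)]
P=np.array([plane("top",p,.086)[:2] for p in px]);print(P.round(4).tolist(), [np.linalg.norm(P[i]-P[(i+1)%4]).round(3) for i in range(4)])
L=np.array([[.078,.102],[.078,-.102],[-.078,-.102],[-.078,.102]])
R=lambda a:np.array([[np.cos(a),-np.sin(a)],[np.sin(a),np.cos(a)]])
s=least_squares(lambda x:(L@R(x[2]).T+x[:2]-P).ravel(),[.5,.1,0])
print("box",s.x.round(4),s.fun.round(4))
c,a=s.x[:2],s.x[2]
w=lambda x,y,z:np.r_[c+R(a)@[x,y],z]
# panel: local coords, slope from front x=-.078 z=.04 to back z=.127
n=np.r_[R(a)@[-.5,0],np.sqrt(3)/2]; p0=w(-.078,0,.04)
for nm,uv in dict(knob=f(540,252),blackbar=f(550,185),blue=f(607,230),yellow=f(597,292),green=f(502,135),br=f(655,118),fr=f(612,400)).items():
    o,d=ray("top",uv)
    h=.033 if nm=="knob" else 0
    q=o+d*(np.dot(p0+n*h-o,n)/np.dot(d,n)); l=R(a).T@(q[:2]-c); print(nm,q.round(4),"local",l.round(4))
# dibber
hsv=cv2.cvtColor(t,cv2.COLOR_BGR2HSV);m=cv2.inRange(hsv,(3,90,50),(20,255,255));m[:,:290]=0;m[:,345:]=0;m[:195]=0;m[235:]=0
m[225:]=0
ys,xs=np.nonzero(m);print(len(xs),xs.min(),xs.max(),ys.min(),ys.max())
pts=np.c_[xs,ys].astype(np.float32);print(cv2.minAreaRect(pts))
W=np.array([plane("top",p,.012)[:2] for p in pts]);mu=W.mean(0);u=np.linalg.svd(W-mu)[2][0];k=(W-mu)@u
print("dibber axis",u,"ang",np.degrees(np.arctan2(u[1],u[0])),"len",np.ptp(k),"mid",mu+u*(k.max()+k.min())/2,"centroid",mu)
E
```

```text
[[0.5288, 0.2712], [0.5038, 0.0793], [0.357, 0.0922], [0.384, 0.2949]] [np.float64(0.194), np.float64(0.147), np.float64(0.205), np.float64(0.147)]
box [ 0.4434  0.1844 -0.1289] [ 0.005   0.0043  0.0039 -0.0061 -0.004   0.0011 -0.0048  0.0006]
knob [0.4184 0.0383 0.1197] local [-0.006  -0.1481]
blackbar [0.4536 0.0342 0.1021] local [ 0.0295 -0.1476]
blue [0.4317 0.005  0.0917] local [ 0.0115 -0.1794]
yellow [0.4008 0.01   0.0736] local [-0.0198 -0.1784]
green [0.4778 0.0585 0.1141] local [ 0.0503 -0.1204]
br [ 0.4861 -0.0188  0.1246] local [ 0.0685 -0.196 ]
fr [0.3456 0.0018 0.0426] local [-0.0735 -0.1936]
107 300 328 209 215
((313.80767822265625, 210.03846740722656), (5.491251468658447, 28.24072265625), 78.69007110595703)
dibber axis [ 0.14003898 -0.99014599] ang -81.9498979161491 len 0.10692281708432866 mid [ 0.42792933 -0.23065265] centroid [ 0.42612316 -0.21788209]
```

```bash
cat >> h.py <<'E'
a=-.1289;c=np.array([.4434,.1844])-.001*np.array([np.cos(a),np.sin(a)])
R2=np.array([[np.cos(a),-np.sin(a)],[np.sin(a),np.cos(a)]])
w=lambda x,y,z:np.r_[c+R2@[x,y],z]
E
python3 - <<'E'
from h import *
g=lambda u,v:np.array([(u+.5)/8-.5+265,(v+.5)/8-.5+195])
B=plane("top",g(274,137),.013)[:2];T=plane("top",g(548,109),.010)[:2]
u=T-B;l=np.linalg.norm(u);print("dib",B,T,l,"mid",(B+T)/2,"axis",np.degrees(np.arctan2(u[1],u[0])))
F=lambda p:((proj("top",p)+.5-[165,175])*7-.5).round(0)
s=-.0034;y=-.148;zf=.04+(s+.078)*np.tan(np.pi/6)
n=np.array([-.5,.866]);e=np.array([.866,.5])
for nm,al,h in(("foot",0,0),("disc",0,.009),("discF",-.024,.009),("discB",.024,.009),("barTop",0,.035),("barF",-.022,.035),("barB",.022,.035)):
    q=np.array([s,zf])+n*h+e*al;print(nm,F(w(q[0],y,q[1])))
print("lid edge",w(.131,0,.237),F(w(.131,0,.237)),"L/R",F(w(.131,.1,.237)),F(w(.131,-.1,.237)),"hinge",w(.078,0,.09))
for nm,uv,z in(("spray",(255,150),.1),("sprayhead",(235,125),.2),("redjar",(305,155),.1),("whitejar",(350,155),.1),("tray r",(228,195),.05)):
    print(nm,plane("top",(uv[0]/1.5,uv[1]/1.5),z).round(3))
E
```

```text
dib [ 0.42283436 -0.17349052] [ 0.4375791  -0.30327295] 0.13061732933573877 mid [ 0.43020673 -0.23838173] axis -83.51834721435556
foot [542. 253.]
disc [541. 261.]
discF [536. 302.]
discB [546. 219.]
barTop [536. 284.]
barF [531. 322.]
barB [540. 245.]
lid edge [0.57232151 0.16768936 0.237     ] [261. -94.] L/R [  50. -124.] [472. -65.] hinge [0.5197612  0.17450216 0.09      ]
spray [0.823 0.308 0.1  ]
sprayhead [0.848 0.334 0.2  ]
redjar [0.811 0.185 0.1  ]
whitejar [0.812 0.075 0.1  ]
tray r [0.722 0.382 0.05 ]
```

Request:
{"fn": "servo_tool", "kwargs": {
  "rows": [
    [[0,0,-7,0,0,0,1],[0,0,-7,0,0,0,1],[0,0,-7,0,0,0,1],[0,0,-7,0,0,0,1],[0,0,-7,0,0,0,1],[0,0,-7,0,0,0,1]]
  ]
}}

```text
t: 0.65
tcp_pos: [0.2112, -0.5879, 0.2238]
tool_rot: [0.857, 0.516, 0.0, -0.0]
force: [0.2, -0.2, -0.9]
finger_gap: 1.003
gripper_force: 0.0
```

Request:
{"fn": "servo_tool", "kwargs": {
  "rows": [
    [[0,0,-7,0,0,0,0.4],[0,0,-7,0,0,0,0.4],[0,0,-7,0,0,0,0.4],[0,0,-7,0,0,0,0.4],[0,0,-6.7,0,0,0,0.4],[0,0,0,0.03,0.024,0,0.4],[0,0,0,0.03,0.024,0,0.4],[0,0,0,0.03,0.024,0,0.4]]
  ]
}}

```text
t: 1.32
tcp_pos: [0.2727, -0.4896, 0.2236]
tool_rot: [0.667, 0.745, 0.0, -0.0]
force: [0.3, -1.7, 0.3]
finger_gap: 0.701
gripper_force: 0.0
```

Request:
{"fn": "servo_tool", "kwargs": {
  "rows": [
    [[0,0,0,0.03,0.024,0,0.4],[0,0,0,0.03,0.024,0,0.4],[0,0,0,0.03,0.024,0,0.4],[0,0,0,0.03,0.024,0,0.4],[0,0,0,0.03,0.024,0,0.4],[0,0,0,0.03,0.024,0,0.4],[0,0,0,0.023,0.017,0,0.4],[0,0,0,0,0,0,0.4]]
  ]
}}

```text
t: 1.98
tcp_pos: [0.411, -0.2656, 0.224]
tool_rot: [0.664, 0.748, 0.001, -0.001]
force: [0.4, 0.2, -0.5]
finger_gap: 0.698
gripper_force: 0.0
```

Request:
{"fn": "servo_tool", "kwargs": {
  "rows": [
    [[0,0,0,0.025,0.022,0,0.4],[0,0,0,0,0,0.04,0.4],[0,0,0,0,0,0.04,0.4],[0,0,0,0,0,0.04,0.4],[0,0,0,0,0,0.03,0.4],[0,0,0,0,0,0,0.4]]
  ]
}}

```text
t: 2.48
tcp_pos: [0.4255, -0.2414, 0.0691]
tool_rot: [0.666, 0.746, -0.0, -0.006]
force: [-0.2, 0.3, 0.3]
finger_gap: 0.7
gripper_force: 0.0
```

```bash
python3 - <<'E'
from h import *
s=manip.snapshot("scene");t=manip.snapshot("top")
S=manip.sense();p=S["tcp_pos"];print(p,S["q"].round(3))
u=proj("scene",p).astype(int);v=proj("top",p).astype(int);print(u,v)
z=lambda im,u:cv2.resize(im[u[1]-45:u[1]+45,u[0]-50:u[0]+50],None,fx=4,fy=5)
A=cv2.resize(s[u[1]-50:u[1]+50,u[0]-65:u[0]+65],None,fx=3,fy=3,interpolation=2)
B=cv2.resize(s[150:250,180:310],None,fx=3,fy=3,interpolation=2)
cv2.imwrite("pics/c.png",np.hstack([A,B]));np.save("scene1.npy",s)
E
```

```text
[ 0.42838665 -0.24374836  0.07360726] [-0.744  0.604  1.886 -0.     0.654 -0.856]
[308 236] [319 209]
```

View pics/c.png

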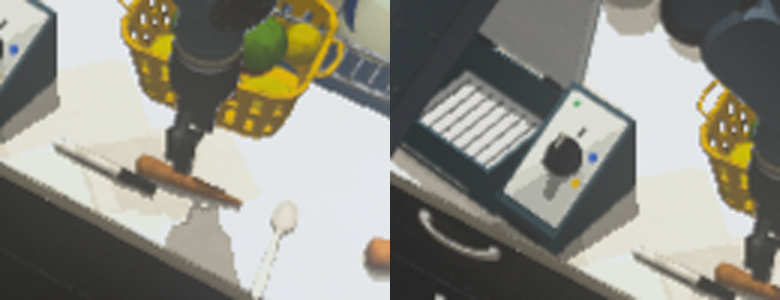

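Left crop: the gripper is above the middle of the dibber, whose butt is at (137,160) and tip at (241,205). Right crop: knob disc at (563,157), black bar at (583,131), blue dot at (593,158), yellow dot at (575,183).

```bash
python3 - <<'E'
from h import *
print(manip.sense()["tcp_pos"])
B=plane("scene",(288.2,239.0),.013);T=plane("scene",(323.,254.),.010);print("dib scene",B,T,(B+T)/2,np.linalg.norm(B-T))
def tri(p,q):
    A=[];b=[]
    for n,uv in(("top",p),("scene",q)):
        o,d=ray(n,uv);d/=np.linalg.norm(d);M=np.eye(3)-np.outer(d,d);A.append(M);b.append(M@o)
    x=np.linalg.lstsq(np.vstack(A),np.hstack(b),rcond=None)[0];return x,np.r_[R2.T@(x[:2]-c),x[2]]
f=lambda u,v:np.array([(u+.5)/7-.5+165,(v+.5)/7-.5+175])
g=lambda u,v:np.array([(u-390+.5)/3-.5+180,(v+.5)/3-.5+150])
for n,p,q in(("black",f(550,185),g(583,131)),("blue",f(607,230),g(593,158)),("yellow",f(597,292),g(575,183)),("green",f(502,135),g(576,103)),("br",f(655,118),g(635,124)),("fr",f(612,400),g(560,243))):
    x,l=tri(p,q);print(n,x.round(4),"loc",l.round(4),"panel dz",round(l[2]-(.04+(l[0]+.078)*.5774),4))
E
```

```text
[ 0.42838665 -0.24374836  0.07360726]
dib scene [ 0.42374124 -0.17045854  0.013     ] [ 0.43478584 -0.3025618   0.01      ] [ 0.42926354 -0.23651017  0.0115    ] 0.1325980886415753
black [0.4535 0.0342 0.1037] loc [ 0.0304 -0.1477  0.1037] panel dz 0.0011
blue [0.4314 0.0052 0.094 ] loc [ 0.0122 -0.1793  0.094 ] panel dz 0.002
yellow [0.4004 0.0103 0.0761] loc [-0.0192 -0.1782  0.0761] panel dz 0.0021
green [0.4771 0.0589 0.1172] loc [ 0.0505 -0.1201  0.1172] panel dz 0.003
br [ 0.4868 -0.0185  0.1163] loc [ 0.0701 -0.1957  0.1163] panel dz -0.0092
fr [0.3471 0.0004 0.0256] loc [-0.0709 -0.1949  0.0256] panel dz -0.0185
```

Request:
{"fn": "servo_tool", "kwargs": {
  "rows": [
    [[0,0,0,0.006,0.002,0,0.4],[0,0,0,0,0,0.025,0.4],[0,0,0,0,0,0.026,0.4],[0,0,0,0,0,0,0.4],[0,0,0,0,0,0,0.4]]
  ],
  "squeeze": 30
}}

```text
t: 3.0
tcp_pos: [0.4307, -0.2376, 0.0245]
tool_rot: [0.666, 0.746, 0.0, 0.001]
force: [-0.9, 0.9, -0.1]
finger_gap: 0.699
gripper_force: 0.0
```

Request:
{"fn": "servo_tool", "kwargs": {
  "rows": [
    [[0,0,0,0,0,0,-1],[0,0,0,0,0,0,-1],[0,0,0,0,0,0,-1],[0,0,0,0,0,0,-1],[0,0,0,0,0,0,-1],[0,0,0,0,0,0,-1]]
  ],
  "squeeze": 30
}}

```text
t: 3.5
tcp_pos: [0.4304, -0.2375, 0.0236]
tool_rot: [0.666, 0.746, 0.0, 0.0]
force: [-0.5, -0.2, 0.1]
finger_gap: 0.001
gripper_force: 0.0
```

```bash
python3 - <<'E'
from h import *
s=manip.snapshot("scene");t=manip.snapshot("top")
S=manip.sense();p=S["tcp_pos"];print(p,S["finger_gap"],S["tool_rot"])
u=proj("scene",p).astype(int);v=proj("top",p).astype(int);print(u,v)
A=cv2.resize(s[u[1]-40:u[1]+40,u[0]-45:u[0]+45],None,fx=4,fy=4,interpolation=2)
B=cv2.resize(t[v[1]-40:v[1]+40,v[0]-45:v[0]+45],None,fx=4,fy=4,interpolation=2)
cv2.imwrite("pics/d.png",np.hstack([A,B]))
E
```

```text
[ 0.43024268 -0.23736124  0.02332696] 0.005120325250211872 [6.66182511e-01 7.45788749e-01 1.07538158e-05 5.69013182e-05]
[305 244] [316 209]
```

View pics/d.png

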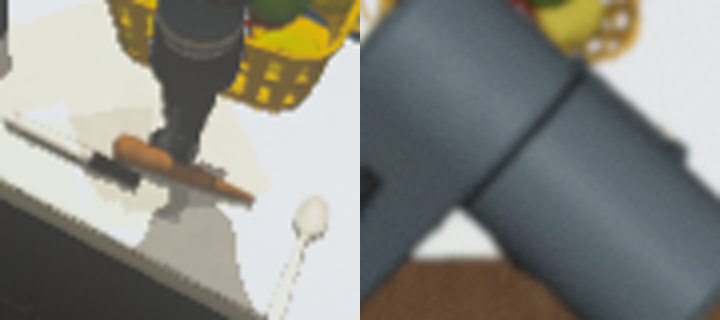

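Left crop: the jaws are shut and the dibber, from (113,148) to (254,204), passes in front of the fingers. The grasp missed, so I'll measure how the dibber lies relative to the TCP.

```bash
python3 - <<'E'
from h import *
s1=np.load("scene1.npy");s2=manip.snapshot("scene");print(manip.sense()["finger_gap"],manip.sense()["gripper_force"])
for s in(s1,s2):
    m=cv2.inRange(cv2.cvtColor(s,cv2.COLOR_BGR2HSV),(3,90,40),(18,255,255));m[:,:280]=0;m[:,330:]=0;m[:228]=0;m[265:]=0
    n,l,st,ce=cv2.connectedComponentsWithStats(m)
    for i in range(1,n):
        if st[i,4]>15:
            P=np.argwhere(l==i)[:,::-1];W=np.array([plane("scene",q,.012)[:2] for q in P]);mu=W.mean(0);u=np.linalg.svd(W-mu)[2][0];k=(W-mu)@u
            print(st[i],mu.round(4),"ang",np.degrees(np.arctan2(u[1],u[0])).round(1),"len",np.ptp(k).round(3),"mid",(mu+u*(k.max()+k.min())/2).round(4))
tcp=manip.sense()["tcp_pos"]
for z in(0,.004,.023,.06):print(z,proj("scene",[tcp[0],tcp[1],z]).round(1))
cv2.imwrite("pics/e.png",cv2.resize(s2[222:268,275:335],None,fx=12,fy=12,interpolation=2))
E
```

```text
0.0020339110968477267 0.0
[289 238  25  12 116] [ 0.4274 -0.2128] ang -85.1 len 0.092 mid [ 0.4279 -0.2185]
[289 238  34  16 122] [ 0.4284 -0.2199] ang -84.9 len 0.126 mid [ 0.4298 -0.2354]
0 [305.5 248.2]
0.004 [305.6 247.6]
0.023 [306.  244.4]
0.06 [306.7 238. ]
```

View pics/e.png

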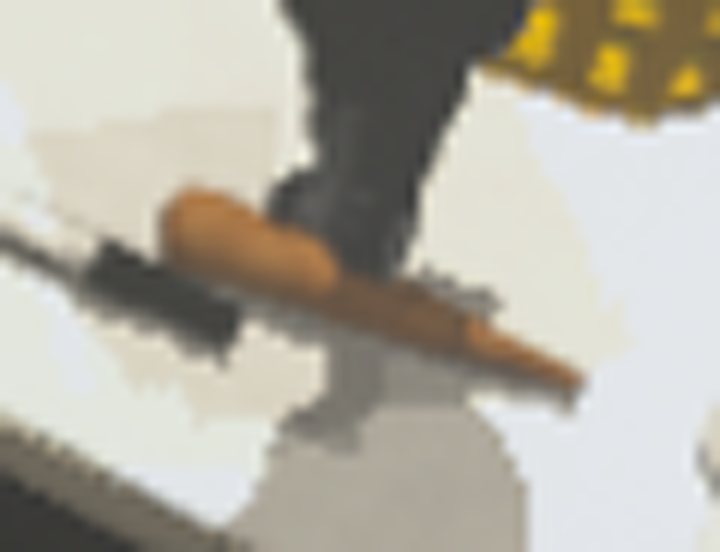

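The dibber hasn't moved and the jaws are fully shut, with the fingertips apparently ending on top of it. I'll probe down gently and watch the force.

Request:
{"fn": "servo_tool", "kwargs": {
  "rows": [
    [[0,0,0,0,0,0.002,-1],[0,0,0,0,0,0,-1]]
  ]
}}

```text
t: 3.82
tcp_pos: [0.43, -0.2372, 0.0209]
tool_rot: [0.666, 0.746, -0.0, -0.0]
force: [-0.4, 0.1, 0.5]
finger_gap: -0.0
gripper_force: 0.0
```

Request:
{"fn": "servo_tool", "kwargs": {
  "rows": [
    [[0,0,0,0,0,0.003,-1],[0,0,0,0,0,0,-1]]
  ]
}}

```text
t: 3.98
tcp_pos: [0.43, -0.2372, 0.0177]
tool_rot: [0.666, 0.746, 0.0, -0.0]
force: [0.0, 0.9, 0.5]
finger_gap: -0.005
gripper_force: 0.0
```

```bash
python3 - <<'E'
from h import *
S=manip.sense();print(S["tcp_pos"],S["force"],S["finger_gap"])
s=cv2.imread("pics/scene0.png");p=np.array([.2112,-.5875,.2233])
ty=np.array([np.cos(np.radians(-70.24)),np.sin(np.radians(-70.24)),0])
for nm,d,sd in(("tcp",0,0),("tipL",.006,.0425),("tipR",.006,-.0425),("bodyL",-.054,.042),("bodyR",-.054,-.042)):
    u=proj("scene",p+[0,0,-d]+ty*sd);print(nm,u.round(1));cv2.circle(s,tuple(int(v) for v in (u*1.5).round()),2,(0,0,255),-1)
A=cv2.resize(s[380:500,520:680],None,fx=2.5,fy=2.5,interpolation=2)
s=manip.snapshot("scene");B=cv2.resize(s[218:268,275:335],None,fx=6,fy=6,interpolation=2)
cv2.imwrite("pics/f.png",np.hstack([A,B]))
E
```

```text
[ 0.43000662 -0.23716354  0.01767647] [0.03374493 0.85980652 0.51448478] -0.004780823204017527
tcp [389.3 316.1]
tipL [405.5 320.5]
tipR [372.3 313.9]
bodyL [410.9 309.3]
bodyR [376.7 302.6]
```

View pics/f.png

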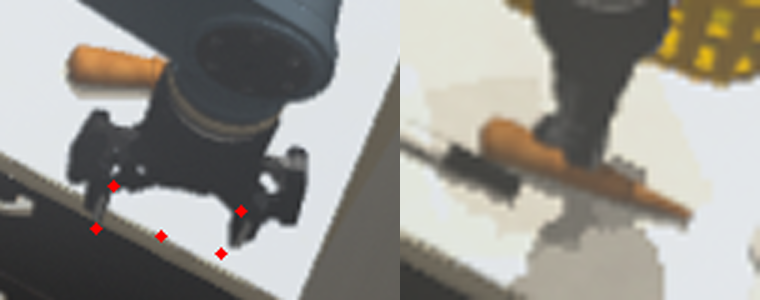

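Left (start picture): the real fingertips sit about 3 px above where the stated tip offset projects. Right: the shut fingertips end at (580,163), above the dibber, and nothing is touching. So the tips stand farther back than stated, and I'll open, straddle the dibber and go down in force-checked steps.

Request:
{"fn": "servo_tool", "kwargs": {
  "rows": [
    [[0,0,0,0,0,0,0.3],[0,0,0,0,0,0,0.3],[0,0,0,0,0,0,0.3],[0,0,0,0,0,0.005,0.3],[0,0,0,0,0,0.005,0.3],[0,0,0,0,0,0,0.3]]
  ]
}}

```text
t: 4.53
tcp_pos: [0.4298, -0.237, 0.0073]
tool_rot: [0.666, 0.746, -0.0, -0.001]
force: [0.4, -0.1, 0.2]
finger_gap: 0.653
gripper_force: 0.0
```

Request:
{"fn": "servo_tool", "kwargs": {
  "rows": [
    [[0,0,0,0,0,0.004,0.3],[0,0,0,0,0,0,0.3]]
  ]
}}

```text
t: 4.7
tcp_pos: [0.4299, -0.2371, 0.0035]
tool_rot: [0.666, 0.746, 0.0, -0.001]
force: [-0.3, -0.5, -0.2]
finger_gap: 0.649
gripper_force: 0.0
```

Request:
{"fn": "servo_tool", "kwargs": {
  "rows": [
    [[0,0,0,0,0,0.004,0.3],[0,0,0,0,0,0,0.3]]
  ]
}}

```text
t: 4.87
tcp_pos: [0.4301, -0.2372, -0.0003]
tool_rot: [0.666, 0.746, 0.0, -0.0]
force: [0.5, -0.7, 0.1]
finger_gap: 0.651
gripper_force: 0.0
```

Request:
{"fn": "servo_tool", "kwargs": {
  "rows": [
    [[0,0,0,0,0,0.004,0.3],[0,0,0,0,0,0,0.3]]
  ]
}}

```text
t: 5.03
tcp_pos: [0.43, -0.2372, -0.0043]
tool_rot: [0.666, 0.746, 0.0, -0.0]
force: [0.2, -0.5, 0.5]
finger_gap: 0.651
gripper_force: 0.0
```

Request:
{"fn": "servo_tool", "kwargs": {
  "rows": [
    [[0,0,0,0,0,0,-0.3],[0,0,0,0,0,0,-0.6],[0,0,0,0,0,0,-0.8],[0,0,0,0,0,0,-0.8],[0,0,0,0,0,0,-0.8]]
  ],
  "squeeze": 20
}}

```text
t: 5.45
tcp_pos: [0.4303, -0.2374, -0.0036]
tool_rot: [0.666, 0.746, 0.0, 0.0]
force: [-0.5, 0.3, 1.4]
finger_gap: 0.23
gripper_force: 20.3
```

Request:
{"fn": "servo_tool", "kwargs": {
  "rows": [
    [[0,0,0,0,0,0,-1],[0,0,0,0,0,0,-1],[0,0,0,0,0,-0.01,-1],[0,0,0,0,0,-0.02,-1],[0,0,0,0,0,-0.03,-1],[0,0,0,0,0,0,-1]]
  ],
  "squeeze": 40
}}

```text
t: 5.95
tcp_pos: [0.4321, -0.2388, 0.0602]
tool_rot: [0.666, 0.746, 0.0, 0.004]
force: [0.7, 0.2, 0.0]
finger_gap: 0.221
gripper_force: 40.1
```

```bash
python3 - <<'E'
from h import *
S=manip.sense();print(S["tcp_pos"],S["force"],S["finger_gap"],S["gripper_force"],S["q"].round(3))
p=S["tcp_pos"]
s=manip.snapshot("scene");np.save("s3.npy",s)
m=cv2.inRange(cv2.cvtColor(s,cv2.COLOR_BGR2HSV),(3,90,40),(18,255,255));m[:,:265]=0;m[:,340:]=0;m[:205]=0;m[270:]=0
n,l,st,ce=cv2.connectedComponentsWithStats(m)
print([(st[i].tolist(),ce[i].round(1)) for i in range(1,n) if st[i,4]>15])
for z in(.02,.04,.05,.06,.07,.08):print(z,proj("scene",[*p[:2],z]).round(1))
x=s[200:270,265:345];cv2.imwrite("pics/g.png",cv2.resize(x,None,fx=8,fy=8,interpolation=2))
E
```

```text
[ 0.43210587 -0.23883978  0.06018545] [0.73692782 0.16980623 0.01072172] 0.22061830936778942 40.12862205505371 [-0.732  0.629  1.897  0.     0.608 -0.845]
[([290, 226, 10, 8, 47], array([294.3, 229.4])), ([312, 236, 14, 7, 28], array([317.6, 238.8]))]
0.02 [306.5 244.7]
0.04 [307.  241.3]
0.05 [307.2 239.5]
0.06 [307.4 237.8]
0.07 [307.6 236. ]
0.08 [307.8 234.2]
```

View pics/g.png

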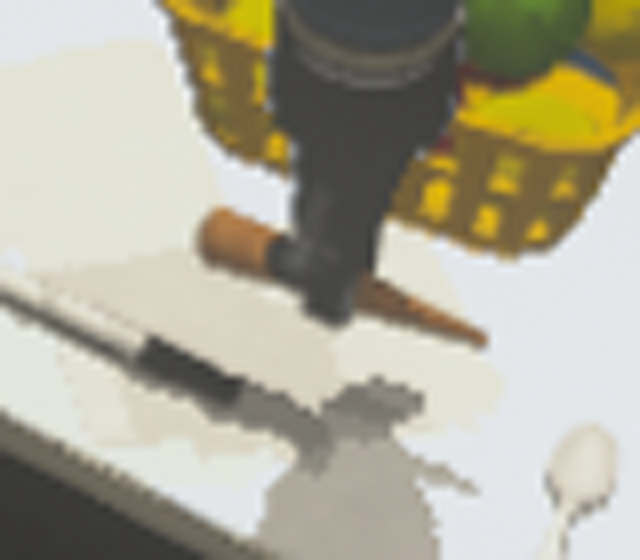

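Crop g: the dibber is gripped mid-length and lifted level, from butt (215,237) to tip (485,340). Its centre is about 16 mm above the reported TCP, so I'll treat reported z as biased low by about 25 mm and rely on vision and force. Next I carry it over the chamber.

Request:
{"fn": "servo_tool", "kwargs": {
  "rows": [
    [[0,0,0,0,0,-0.036,-1],[0,0,4.6,0,0,-0.036,-1],[0,0,4.6,0,0,-0.036,-1],[0,0,4.7,0,0,0,-1],[0,0,0,0.03,-0.003,0,-1],[0,0,0,0.038,-0.004,0,-1],[0,0,0,0.038,-0.004,0,-1],[0,0,0,0.038,-0.004,0,-1]]
  ]
}}

```text
t: 6.67
tcp_pos: [0.4331, -0.0911, 0.1637]
tool_rot: [0.752, 0.659, -0.0, -0.001]
force: [0.5, 0.3, 1.0]
finger_gap: 0.222
gripper_force: 40.1
```

Request:
{"fn": "servo_tool", "kwargs": {
  "rows": [
    [[0,0,0,0.038,-0.004,0,-1],[0,0,0,0.038,-0.004,0,-1],[0,0,0,0.038,-0.004,0,-1],[0,0,0,0.038,-0.004,0,-1],[0,0,0,0.038,-0.004,0,-1],[0,0,0,0.038,-0.004,0,-1],[0,0,0,0.038,-0.004,0,-1],[0,0,0,0,0,0,-1]]
  ]
}}

```text
t: 7.33
tcp_pos: [0.4399, 0.1804, 0.1638]
tool_rot: [0.749, 0.662, 0.001, -0.001]
force: [-0.2, 0.4, -0.7]
finger_gap: 0.226
gripper_force: 40.1
```

Request:
{"fn": "servo_tool", "kwargs": {
  "rows": [
    [[0,0,0,0,0,0,-1],[0,0,0,0,0,0,-1]]
  ]
}}

```text
t: 7.5
tcp_pos: [0.4399, 0.1746, 0.1636]
tool_rot: [0.751, 0.66, -0.001, -0.0]
force: [-0.2, -0.1, -1.2]
finger_gap: 0.225
gripper_force: 40.1
```

```bash
python3 - <<'E'
from h import *
S=manip.sense();p=S["tcp_pos"];print(p,S["force"],S["finger_gap"],S["tool_rot"].round(3),"rel box",(R2.T@(p[:2]-c)).round(4))
s=manip.snapshot("scene");t=manip.snapshot("top");np.save("s4.npy",s);np.save("t4.npy",t)
for n in("scene","top"):print(n,[proj(n,p+[0,0,d]).round(1).tolist() for d in(0,.016,.03)])
for im in(s,t):
    m=cv2.inRange(cv2.cvtColor(im,cv2.COLOR_BGR2HSV),(3,90,40),(18,255,255))
    n,l,st,ce=cv2.connectedComponentsWithStats(m)
    print([(st[i].tolist(),ce[i].round(1).tolist()) for i in range(1,n) if 15<st[i,4]<600])
E
```

```text
[0.43989184 0.17461745 0.1636218 ] [-0.21051361 -0.12394088 -1.23442204] 0.2245167421562563 [ 0.751  0.66  -0.001 -0.   ] rel box [-0.0012 -0.0102]
scene [[208.7, 168.8], [208.3, 165.6], [208.0, 162.7]]
top [[201.5, 203.1], [200.9, 202.7], [200.4, 202.4]]
[([49, 41, 16, 35, 140], [56.0, 56.1]), ([37, 79, 11, 10, 49], [42.2, 83.1]), ([16, 82, 9, 14, 43], [19.8, 88.7]), ([43, 90, 12, 10, 56], [47.8, 94.7]), ([10, 92, 8, 15, 43], [13.9, 98.2]), ([19, 103, 5, 15, 36], [20.8, 109.4]), ([30, 112, 10, 9, 20], [34.8, 116.2]), ([122, 113, 16, 12, 78], [130.1, 119.9]), ([253, 112, 12, 3, 16], [258.9, 112.9]), ([0, 114, 6, 5, 16], [2.2, 116.4]), ([252, 121, 17, 6, 27], [260.4, 123.9]), ([283, 138, 39, 19, 411], [307.5, 147.2]), ([162, 148, 7, 7, 17], [164.6, 150.4]), ([166, 148, 17, 11, 88], [174.1, 153.0]), ([278, 153, 12, 5, 30], [283.1, 155.0]), ([140, 163, 11, 9, 49], [144.8, 166.2]), ([209, 165, 13, 10, 37], [213.9, 169.4]), ([135, 189, 18, 41, 250], [143.7, 209.3]), ([29, 199, 12, 9, 66], [34.7, 203.3]), ([307, 198, 20, 15, 58], [316.2, 207.3]), ([40, 205, 11, 9, 69], [44.8, 209.5]), ([17
[... 922 characters left out ...]
74.1]), ([254, 99, 27, 27, 584], [267.0, 112.1]), ([302, 148, 18, 15, 80], [309.4, 153.3]), ([55, 150, 4, 14, 25], [56.3, 157.2]), ([127, 166, 13, 20, 150], [132.5, 175.4]), ([298, 168, 18, 17, 107], [307.4, 176.7]), ([118, 173, 6, 10, 27], [121.0, 176.7]), ([373, 188, 38, 20, 214], [388.2, 198.3]), ([118, 206, 10, 10, 68], [122.9, 210.4]), ([413, 256, 9, 4, 23], [417.1, 257.8]), ([446, 261, 20, 5, 68], [455.8, 262.9]), ([182, 317, 26, 17, 306], [196.2, 324.9]), ([55, 327, 9, 10, 42], [58.5, 332.0]), ([56, 339, 8, 10, 33], [60.2, 343.2]), ([86, 338, 8, 14, 57], [89.4, 343.9]), ([70, 340, 10, 11, 36], [74.3, 344.1]), ([84, 354, 9, 11, 39], [88.5, 359.8]), ([74, 358, 7, 8, 24], [77.0, 361.5])]
```

```bash
python3 - <<'E'
from h import *
S=manip.sense();p=S["tcp_pos"]
from scipy.spatial.transform import Rotation as Ro
M=Ro.from_quat(S["tool_rot"]).as_matrix();print(M.round(3).tolist())
for d in(.016,.03):print(d,[proj("scene",p+[0,0,d]+M[:,0]*k).round(1).tolist() for k in(.067,.011,-.011,-.067)])
s=np.load("s4.npy");m=cv2.inRange(cv2.cvtColor(s,cv2.COLOR_BGR2HSV),(3,90,40),(18,255,255))[140:185,155:235]
for r in m[::1]:print("".join("#" if v else "." for v in r))
E
```

```text
[[0.131, 0.991, -0.001], [0.991, -0.131, -0.0], [-0.001, -0.001, -1.0]]
0.016 [[195.4, 157.2], [206.4, 164.2], [210.9, 167.0], [222.4, 174.2]]
0.03 [[194.9, 154.4], [206.1, 161.3], [210.5, 164.1], [222.2, 171.4]]
................................................................................
................................................................................
................................................................................
................................................................................
................................................................................
................................................................................
................................................................................
................................................................................
.........#####.......#..#.......................................................
...........##........######.....................................................
..........##....############.................................................
[... 2057 characters left out ...]
....................................................
................................................................................
................................................................................
................................................................................
................................................................................
................................................................................
................................................................................
................................................................................
................................................................................
```

Request:
{"fn": "servo_tool", "kwargs": {
  "rows": [
    [[0,0,0,0.01,0,0.02,-1],[0,0,0,0,0,0.036,-1],[0,0,0,0,0,0.036,-1],[0,0,0,0,0,0.03,-1],[0,0,0,0,0,0.015,-1],[0,0,0,0,0,0,-1],[0,0,0,0,0,0,-1]]
  ]
}}

```text
t: 8.18
tcp_pos: [0.4418, 0.1833, 0.0266]
tool_rot: [0.752, 0.659, -0.001, -0.001]
force: [-0.4, -0.4, 0.1]
finger_gap: 0.224
gripper_force: 40.1
```

Request:
{"fn": "servo_tool", "kwargs": {
  "rows": [
    [[0,0,0,0,0,0.005,-1],[0,0,0,0,0,0,-1]]
  ]
}}

```text
t: 8.35
tcp_pos: [0.443, 0.1843, 0.0229]
tool_rot: [0.752, 0.659, 0.001, 0.001]
force: [-0.7, 0.3, -0.9]
finger_gap: 0.222
gripper_force: 40.1
```

Request:
{"fn": "servo_tool", "kwargs": {
  "rows": [
    [[0,0,0,0,0,0.004,-1],[0,0,0,0,0,0,-1]]
  ]
}}

```text
t: 8.52
tcp_pos: [0.4425, 0.1847, 0.0187]
tool_rot: [0.752, 0.66, 0.001, 0.0]
force: [-0.2, 0.6, -0.0]
finger_gap: 0.225
gripper_force: 40.1
```

Request:
{"fn": "servo_tool", "kwargs": {
  "rows": [
    [[0,0,0,0,0,0.004,-1],[0,0,0,0,0,0,-1]]
  ]
}}

```text
t: 8.68
tcp_pos: [0.442, 0.1848, 0.0142]
tool_rot: [0.751, 0.66, 0.0, 0.0]
force: [-0.3, 0.3, -0.3]
finger_gap: 0.222
gripper_force: 40.1
```

Request:
{"fn": "servo_tool", "kwargs": {
  "rows": [
    [[0,0,0,0,0,0.003,-1],[0,0,0,0,0,0,-1]]
  ]
}}

```text
t: 8.85
tcp_pos: [0.4418, 0.1847, 0.0109]
tool_rot: [0.751, 0.66, -0.0, -0.0]
force: [0.0, -0.5, 0.1]
finger_gap: 0.227
gripper_force: 40.1
```

Request:
{"fn": "servo_tool", "kwargs": {
  "rows": [
    [[0,0,0,0,0,0.002,-1],[0,0,0,0,0,0,-1]]
  ]
}}

```text
t: 9.02
tcp_pos: [0.4418, 0.1847, 0.0089]
tool_rot: [0.752, 0.66, -0.0, -0.0]
force: [0.6, 1.5, -0.3]
finger_gap: 0.218
gripper_force: 40.1
```

Request:
{"fn": "servo_tool", "kwargs": {
  "rows": [
    [[0,0,0,0,0,0,-0.4],[0,0,0,0,0,0,-0.2],[0,0,0,0,0,0,-0.1],[0,0,0,0,0,0,-0.1],[0,0,0,0,0,-0.01,-0.1],[0,0,0,0,0,-0.03,-0.1],[0,0,0,0,0,-0.04,-0.1],[0,0,0,0,0,-0.04,-0.1]]
  ],
  "squeeze": 30
}}

```text
t: 9.68
tcp_pos: [0.4409, 0.1844, 0.1305]
tool_rot: [0.752, 0.66, -0.001, -0.001]
force: [1.4, 0.5, 0.2]
finger_gap: 0.45
gripper_force: 0.0
```

```bash
python3 - <<'E'
from h import *
S=manip.sense();p=S["tcp_pos"];print(p,S["finger_gap"],S["gripper_force"])
for nm in("scene","top"):
    im=manip.snapshot(nm);np.save(nm+"5.npy",im)
    P=[proj(nm,w(x,y,.02)) for x,y in((.072,.096),(.072,-.096),(-.072,-.096),(-.072,.096))]
    k=np.zeros(im.shape[:2],np.uint8);cv2.fillPoly(k,[np.int32(np.round(P))],255)
    m=cv2.inRange(cv2.cvtColor(im,cv2.COLOR_BGR2HSV),(3,90,40),(18,255,255))&k
    q=np.argwhere(m)[:,::-1];print(nm,len(q),q.min(0) if len(q) else "",q.max(0) if len(q) else "")
    if len(q):
        W=np.array([plane(nm,v,.024)[:2] for v in q]);L=(W-c)@R2;print(L.min(0).round(3),L.max(0).round(3))
E
```

```text
[0.44089231 0.18443071 0.13045686] 0.4503428151838009 0.0
scene 107 [197 184] [218 199]
[-0.013 -0.042] [0.012 0.068]
top 16 [207 205] [215 208]
[-0.006 -0.043] [ 0.003 -0.013]
```

The dibber lies in the chamber, local y −0.06 to +0.068. Now the lid: rise, go over behind it with the jaws shut, descend, then pull it toward the user.

Request:
{"fn": "servo_tool", "kwargs": {
  "rows": [
    [[0,0,0,0,0,-0.035,-1],[0,0,0,0,0,-0.035,-1],[0,0,0,0,0,-0.035,-1],[0,0,0,0,0,-0.037,-1],[0,0,0,0,0,0,-1],[0,0,0,0,0.035,0,-1],[0,0,0,0,0.035,0,-1],[0,0,0,0,0.035,0,-1]]
  ]
}}

```text
t: 10.45
tcp_pos: [0.5463, 0.171, 0.2714]
tool_rot: [0.751, 0.66, -0.0, -0.0]
force: [0.1, 0.6, 0.1]
finger_gap: 0.001
gripper_force: 0.0
```

Request:
{"fn": "servo_tool", "kwargs": {
  "rows": [
    [[0,0,0,0,0.035,0,-1],[0,0,0,0,0.035,0,-1],[0,0,0,0,0,0,-1],[0,0,0,0,0,0,-1]]
  ]
}}

```text
t: 10.78
tcp_pos: [0.6161, 0.1613, 0.2696]
tool_rot: [0.752, 0.659, -0.001, -0.001]
force: [-0.9, -0.3, -0.3]
finger_gap: -0.004
gripper_force: 0.0
```

```bash
python3 - <<'E'
from h import *
S=manip.sense();p=S["tcp_pos"];print(p,S["finger_gap"],"local",((p[:2]-c)@R2).round(4))
s=manip.snapshot("scene");t=manip.snapshot("top");np.save("s6.npy",s)
for n in("scene","top"):
    print(n,"tip d=.008",proj(n,p+[0,0,.008]).round(1),"edge L0R",[proj(n,w(.131,y,.237)).round(0).tolist() for y in(.102,0,-.102)],"hinge",[proj(n,w(.078,y,.09)).round(0).tolist() for y in(.102,-.102)])
x=np.hstack([cv2.resize(s[60:210,140:290],None,fx=2.6,fy=2.6,interpolation=2),cv2.resize(t[95:245,130:280],None,fx=2.6,fy=2.6,interpolation=2)])
cv2.imwrite("pics/h.png",x)
E
```

```text
[0.61613491 0.16128825 0.26958422] -0.004041835322827459 local [ 0.1753 -0.0007]
scene tip d=.008 [238.5 118.4] edge L0R [[210.0, 122.0], [231.0, 133.0], [252.0, 145.0]] hinge [[204.0, 158.0], [243.0, 183.0]]
top tip d=.008 [202.6 145.3] edge L0R [[171.0, 157.0], [202.0, 161.0], [233.0, 165.0]] hinge [[177.0, 179.0], [233.0, 187.0]]
```

Request:
{"fn": "servo_tool", "kwargs": {
  "rows": [
    [[0,0,0,0,0,0.026,-1],[0,0,0,0,0,0.026,-1],[0,0,0,0,0,0.026,-1],[0,0,0,0,0,0,-1]]
  ]
}}

```text
t: 11.22
tcp_pos: [0.6109, 0.162, 0.189]
tool_rot: [0.751, 0.66, -0.004, -0.003]
force: [-0.9, 0.1, -0.8]
finger_gap: -0.003
gripper_force: 0.0
```

Request:
{"fn": "servo_tool", "kwargs": {
  "rows": [
    [[0,0,0,0,-0.01,0,-1],[0,0,0,0,-0.01,0,-1],[0,0,0,0,-0.01,0,-1],[0,0,0,0,-0.01,0,-1],[0,0,0,0,-0.01,0,-1],[0,0,0,0,-0.01,0,-1]]
  ]
}}

```text
t: 11.72
tcp_pos: [0.5544, 0.1702, 0.1941]
tool_rot: [0.751, 0.66, 0.0, -0.0]
force: [-0.0, 0.6, 1.3]
finger_gap: -0.002
gripper_force: 0.0
```

```bash
python3 - <<'E'
from h import *
S=manip.sense();p=S["tcp_pos"];print(p,S["force"],"local",((p[:2]-c)@R2).round(4))
s0=np.load("s6.npy");s=manip.snapshot("scene")
d=cv2.absdiff(s,s0).max(2)
# lid appears in scene; print grey rows along local y=-.05 strip: sample expected edge location per angle
g=cv2.cvtColor(s,cv2.COLOR_BGR2GRAY);g0=cv2.cvtColor(s0,cv2.COLOR_BGR2GRAY)
for y in(-.085,.085):
  for nm,G in(("before",g0),("now",g)):
    o=[]
    for th in np.arange(1.3,2.1,.1):
        u=proj("scene",w(.078-.15*np.cos(th),y,.09+.15*np.sin(th))).round().astype(int);o.append(int(G[u[1],u[0]]))
    print(y,nm,o)
E
```

```text
[0.5544099  0.17018056 0.19406538] [-0.01096245  0.5669675   1.25826012] local [0.1129 0.0002]
-0.085 before [104, 100, 101, 102, 101, 111, 124, 185]
-0.085 now [90, 91, 102, 224, 186, 166, 219, 213]
0.085 before [79, 55, 68, 64, 64, 124, 129, 200]
0.085 now [78, 55, 111, 170, 61, 72, 58, 54]
```

Request:
{"fn": "servo_tool", "kwargs": {
  "rows": [
    [[0,0,0,0,-0.008,0,-1],[0,0,0,0,-0.008,0,-1],[0,0,0,0,0,0,-1],[0,0,0,0,0,0,-1]]
  ]
}}

```text
t: 12.1
tcp_pos: [0.5395, 0.1719, 0.1929]
tool_rot: [0.751, 0.66, -0.0, -0.0]
force: [0.5, 0.7, 0.3]
finger_gap: 0.0
gripper_force: 0.0
```

```bash
cat > lid.py <<'E'
from h import *
S=manip.sense();p=S["tcp_pos"];print(S["t"],p,S["force"],"local",((p[:2]-c)@R2).round(4))
g=cv2.cvtColor(manip.snapshot("scene"),cv2.COLOR_BGR2GRAY)
for y in(-.085,.085):
    o=[]
    for th in np.arange(-.1,2.1,.1):
        u=proj("scene",w(.078-.15*np.cos(th),y,.09+.15*np.sin(th))).round().astype(int);o.append(int(g[u[1],u[0]]))
    print(y,o)
E
python3 lid.py
```

```text
12.1 [0.53953202 0.17193924 0.19293186] [0.48888227 0.69016501 0.30243028] local [ 0.0979 -0.    ]
-0.085 [76, 142, 194, 73, 90, 88, 97, 98, 69, 64, 64, 90, 90, 89, 90, 164, 229, 229, 186, 166, 219, 213]
0.085 [70, 74, 71, 223, 229, 230, 230, 229, 230, 229, 229, 174, 92, 66, 91, 206, 68, 62, 62, 72, 53, 51]
```

Request:
{"fn": "servo_tool", "kwargs": {
  "rows": [
    [[0,0,0,0,0.015,0,-1],[0,0,0,0,0.02,0,-1],[0,0,0,0,0.02,0,-1],[0,0,0,0,0,-0.04,-1],[0,0,0,0,0,-0.04,-1],[0,0,0,0,0,0,-1],[0,0,0,0,0,0,-1],[0,0,0,0,0,0,-1]]
  ]
}}

```text
t: 12.82
tcp_pos: [0.5947, 0.1646, 0.273]
tool_rot: [0.752, 0.66, -0.0, -0.0]
force: [0.2, 0.3, -0.7]
finger_gap: -0.001
gripper_force: 0.0
```

```bash
python3 lid.py
```

```text
12.8167 [0.59468035 0.16457955 0.27301048] [ 0.17986285  0.31232352 -0.66776203] local [ 0.1536 -0.0002]
-0.085 [64, 79, 99, 76, 83, 90, 100, 115, 84, 73, 72, 223, 230, 230, 230, 229, 230, 229, 189, 168, 220, 214]
0.085 [71, 71, 72, 223, 230, 230, 230, 221, 228, 230, 230, 175, 94, 71, 82, 60, 73, 68, 69, 77, 64, 61]
```

Request:
{"fn": "servo_tool", "kwargs": {
  "rows": [
    [[0,0,-7,0,0,0,-0.2],[0,0,-7,0,0,0,-0.2],[0,0,-7,0,0,0,-0.2],[0,0,-7,0,0,0,-0.2],[0,0,-7,0,0,0,-0.2],[0,0,-7,0,0,0,-0.2],[0,0,-7,0,0,0,-0.2]]
  ]
}}

```text
t: 13.45
tcp_pos: [0.5936, 0.1646, 0.2713]
tool_rot: [0.408, 0.913, -0.001, -0.002]
force: [-0.3, 0.1, 0.1]
finger_gap: 0.402
gripper_force: 0.0
```

Request:
{"fn": "servo_tool", "kwargs": {
  "rows": [
    [[0,0,-7,0,0,0,-0.2],[0,0,-7,0,0,0,-0.2],[0,0,-7,0,0,0,-0.2],[0,0,-7,0,0,0,-0.2],[0,0,-7,0,0,0,-0.2],[0,0,-6.5,0,0,0,-0.2],[0,0,0,0,0,0,-0.2]]
  ]
}}

```text
t: 14.03
tcp_pos: [0.5936, 0.1646, 0.2714]
tool_rot: [0.06, 0.998, -0.0, -0.002]
force: [-0.1, -0.6, 0.8]
finger_gap: 0.402
gripper_force: 0.0
```

```bash
python3 lid.py; python3 - <<'E'
from h import *
print(manip.sense()["tool_rot"],manip.sense()["q"].round(2))
g=cv2.cvtColor(manip.snapshot("top"),cv2.COLOR_BGR2GRAY)
for y in(-.08,-.05,.05,.08):print(y,[int(g[tuple(proj("top",w(x,y,.098)).round().astype(int)[::-1])]) for x in np.arange(-.09,.081,.017)])
E
```

```text
14.0333 [0.59363015 0.16462165 0.27138634] [-0.14657868 -0.55105884  0.84900155] local [ 0.1525 -0.0003]
-0.085 [67, 126, 207, 217, 87, 74, 75, 76, 77, 77, 204, 228, 230, 230, 230, 230, 230, 229, 189, 168, 220, 214]
0.085 [70, 167, 230, 229, 230, 231, 230, 230, 230, 230, 230, 175, 94, 72, 83, 61, 73, 68, 69, 77, 64, 62]
[ 6.17034142e-02  9.98093264e-01 -2.53203909e-04 -1.56862421e-03] [ 0.09  0.47  1.4  -0.    1.28 -1.36]
-0.08 [139, 219, 183, 136, 132, 132, 132, 130, 137, 156, 201]
-0.05 [128, 220, 206, 54, 52, 52, 55, 50, 93, 130, 88]
0.05 [94, 92, 91, 90, 93, 91, 91, 90, 92, 86, 75]
0.08 [94, 93, 95, 92, 92, 94, 95, 92, 93, 91, 72]
```

The lid has swung shut: in the top view, its grey face and dark window lie over the chamber. Now to the knob.

Request:
{"fn": "servo_tool", "kwargs": {
  "rows": [
    [[0,0,0,0.031,-0.025,0,-0.2],[0,0,0,0.031,-0.025,0,-0.2],[0,0,0,0.031,-0.025,0,-0.2],[0,0,0,0.031,-0.025,0,-0.2],[0,0,0,0.031,-0.025,0,-0.2],[0,0,0,0.03,-0.024,0,-0.2],[0,-6,0,0,0,0,-0.2],[0,-6,0,0,0,0,-0.2]]
  ]
}}

```text
t: 14.8
tcp_pos: [0.3926, 0.0382, 0.2733]
tool_rot: [0.063, 0.992, -0.007, 0.107]
force: [0.3, 0.1, -0.8]
finger_gap: 0.401
gripper_force: 0.0
```

Request:
{"fn": "servo_tool", "kwargs": {
  "rows": [
    [[0,-6,0,0,0,0,-0.2],[0,-6,0,0,0,0,-0.2],[0,-6,0,0,0,0,-0.2],[0,0,0,0.017,0,0.03,-0.2],[0,0,0,0.017,0,0.03,-0.2],[0,0,0,0.017,0,0.03,-0.2],[0,0,0,0.017,0,0.03,-0.2],[0,0,0,0,0,0,-0.2]]
  ]
}}

```text
t: 15.47
tcp_pos: [0.4007, 0.0519, 0.2081]
tool_rot: [0.054, 0.963, 0.003, 0.263]
force: [-0.2, 0.7, -0.7]
finger_gap: 0.399
gripper_force: 0.0
```

```bash
cat > k.py <<'E'
from h import *
from scipy.spatial.transform import Rotation as Ro
S=manip.sense();p=S["tcp_pos"];M=Ro.from_quat(S["tool_rot"]).as_matrix()
Lo=np.r_[(p[:2]-c)@R2,p[2]]
Q=np.zeros((3,3));Q[:2,:2]=R2;Q[2,2]=1
n=np.array([-.5,0,.866]);foot=np.array([-.0025,-.148,.0855]);v=Lo-foot
e=np.array([.866,0,.5])
print("t",S["t"],"local",Lo.round(4),"rel foot: n",(v@n).round(4),"upslope",(v@e).round(4),"y",v[1].round(4),"force",S["force"].round(1),"gap",S["finger_gap"].round(3),S["gripper_force"])
print("tool in local\n",(Q.T@M).round(3))
E
python3 k.py; python3 - <<'E'
from k import *
s=manip.snapshot("scene");t=manip.snapshot("top")
fw=lambda h:w(*(foot+n*h))
out=[]
for nm,im,x0,y0 in(("scene",s,195,140),("top",t,205,160)):
    A=cv2.resize(im[y0:y0+75,x0:x0+75],None,fx=5.3,fy=5.3,interpolation=2)
    def dot(P,col):
        u=(proj(nm,P)-[x0,y0]+.5)*5.3;cv2.circle(A,tuple(int(a) for a in u),2,col,-1);print(nm,col,u.round(0))
    dot(p,(255,255,0))                       # reported TCP
    dot(p-.007*M[:,2],(0,0,255))             # tip, tool-frame offset
    dot(p+.019*M[:,2]+[0,0,.027],(255,0,255)) # tip, world-z offset
    dot(fw(.035),(0,255,0))
    out.append(A)
cv2.imwrite("pics/k.png",np.hstack(out))
E
```

```text
Traceback (most recent call last):
  File "k.py", line 8, in <module>
    print("t",S["t"],"local",Lo.round(4),"rel foot: n",(v@n).round(4),"upslope",(v@e).round(4),"y",v[1].round(4),"force",S["force"].round(1),"gap",S["finger_gap"].round(3),S["gripper_force"])
                                                                                                                                                   ^^^^^^^^^^^^^^^^^^^^^
AttributeError: 'float' object has no attribute 'round'
Traceback (most recent call last):
  File "k.py", line 8, in <module>
    print("t",S["t"],"local",Lo.round(4),"rel foot: n",(v@n).round(4),"upslope",(v@e).round(4),"y",v[1].round(4),"force",S["force"].round(1),"gap",S["finger_gap"].round(3),S["gripper_force"])
                                                                                                                                                   ^^^^^^^^^^^^^^^^^^^^^
AttributeError: 'float' object has no attribute 'round'
```

```bash
sed -i 's/S\["finger_gap"\].round(3)/round(S["finger_gap"],3)/' k.py; python3 k.py; python3 -c "
from h import *
print(manip.sense()['q'].round(3))"
```

```text
t 15.4667 local [-0.0243 -0.1368  0.2081] rel foot: n 0.1171 upslope 0.0424 y 0.0112 force [-0.2  0.7 -0.7] gap 0.399 0.0
tool in local
 [[-0.862 -0.026  0.506]
 [-0.005  0.999  0.044]
 [-0.507  0.035 -0.861]]
[-0.22   0.159  2.363  0.763  0.13  -2.413]
```

Request:
{"fn": "servo_tool", "kwargs": {
  "rows": [
    [[0,0,0,0,0,0,-0.2],[0,0,0,0,0,0,-0.2]]
  ]
}}

```text
t: 15.63
tcp_pos: [0.4014, 0.0517, 0.2096]
tool_rot: [0.052, 0.963, 0.002, 0.265]
force: [0.0, -0.3, 0.8]
finger_gap: 0.4
gripper_force: 0.0
```

```bash
python3 k.py; python3 -c "
from h import *
print(manip.sense()['q'].round(3))"
```

```text
t 15.6333 local [-0.0236 -0.137   0.2096] rel foot: n 0.118 upslope 0.0438 y 0.011 force [ 0.  -0.3  0.8] gap 0.4 0.0
tool in local
 [[-0.86  -0.03   0.509]
 [-0.009  0.999  0.043]
 [-0.51   0.032 -0.86 ]]
[-0.22   0.155  2.361  0.753  0.131 -2.407]
```

The tilted pose sits near a wrist singularity (q5≈0). I'll fit a small kinematic model from the logged states and plan a feasible approach with it.

```bash
cat > fk.py <<'E'
import numpy as np
from scipy.optimize import least_squares
from scipy.spatial.transform import Rotation as Ro
def fk(q,P):
    r0,d,h,L1,L2,Lt,x2=P
    A=Ro.from_euler('z',q[0]);B=A*Ro.from_euler('y',q[1]);C=B*Ro.from_euler('y',q[2])
    E=C*Ro.from_euler('z',q[3])*Ro.from_euler('y',q[4]);T=E*Ro.from_euler('z',q[5]+np.pi/2)
    p=np.array([0,0,h])+A.apply([r0,d,0])+B.apply([0,0,L1])+C.apply([x2,0,L2])+E.apply([0,0,Lt])
    return p,T
D=[([-1.40447793,.528419,1.43379188,0,1.18144956,-.178495],[.21118,-.58752,.22330]),
([-.744,.604,1.886,0,.654,-.856],[.42839,-.24375,.07361]),([-.732,.629,1.897,0,.608,-.845],[.43211,-.23884,.06019]),
([.09,.47,1.4,0,1.28,-1.36],[.59363,.16462,.27139]),([-.22,.155,2.361,.753,.131,-2.407],[.4014,.0517,.2096])]
Q0=np.array([-.22,.155,2.361,.753,.131,-2.407])
s=least_squares(lambda P:np.r_[np.concatenate([fk(q,P)[0]-p for q,p in D])/.002,(P-[0,.11,.2,.4,.4,.2,0])/.3],[0,.11,.2,.4,.4,.2,0])
P=s.x
lo=np.array([-3.08,-.75,.22,-1.43,0,-2.85]);hi=np.array([3.08,2.2,2.44,4.57,2.65,2.85])
def ik(p,T,q0):
    f=lambda q:np.r_[(fk(q,P)[0]-p)*20,(fk(q,P)[1].inv()*T).as_rotvec()*5,(q-q0)*1e-3]
    r=least_squares(f,np.clip(q0,lo+1e-3,hi-1e-3),bounds=(lo,hi));e=fk(r.x,P);return r.x,np.linalg.norm(e[0]-p),np.degrees((e[1].inv()*T).magnitude())
E
python3 - <<'E'
from fk import *
from h import w,R2,a
print("P",P.round(4),"res mm",[(1e3*(fk(q,P)[0]-p)).round(1).tolist() for q,p in D])
print(fk(Q0,P)[1].as_quat().round(3),"actual .052 .963 .002 .265")
n=np.array([-.5,0,.866]);foot=np.array([-.0025,-.148,.0855])
Ql=np.eye(3);Ql[:2,:2]=R2
ax=Ql@n
for tilt in(30,20,10,0,-10):
  for hgt,b in((.03,0),(.06,0)):
    t=np.radians(tilt);Z=np.array([np.sin(t),0,-np.cos(t)]);Y=np.array([0,1,0]);X=np.cross(Y,Z)
    T=Ro.from_matrix(Ql@np.c_[X,Y,Z]);pt=w(*(foot+n*.018))
    for turn in(0,30,60):
        Rt=Ro.from_rotvec(-ax*np.radians(turn));Tt=Rt*T
        pp=pt+ -Tt.as_matrix()[:,2]*(hgt-.025)
        best=min((ik(pp,Tt,np.array(q0)) for q0 in([0,.4,2.2,0,.3,-1.4],[0,.3,2.3,3.14,.3,1.7],[0,.4,2.2,.7,.4,-2.2],[0,.4,2.2,-.7,.4,-.8])),key=lambda r:(r[1]*1e3+r[2]))
        print(tilt,hgt,turn,best[0].round(2),"err mm %.1f deg %.1f"%(best[1]*1e3,best[2]))
E
```

```text
P [-5.000e-04  1.109e-01  2.759e-01  5.874e-01  3.936e-01  3.033e-01
  1.146e-01] res mm [[0.0, -0.8, 0.6], [-0.1, 0.3, 0.1], [-0.1, -0.3, -0.0], [-0.7, 0.2, -0.5], [-0.0, -0.1, -0.1]]
[0.052 0.963 0.003 0.265] actual .052 .963 .002 .265
30 0.03 0 [-0.19  0.54  2.44  3.07  0.34  1.58] err mm 4.3 deg 1.2
30 0.03 30 [-0.19  0.54  2.44  3.07  0.34  2.1 ] err mm 4.3 deg 1.2
30 0.03 60 [-0.19  0.54  2.44  3.07  0.34  2.63] err mm 4.3 deg 1.2
30 0.06 0 [-0.19  0.43  2.44  3.05  0.23  1.6 ] err mm 5.5 deg 1.5
30 0.06 30 [-0.19  0.43  2.44  3.05  0.23  2.13] err mm 5.5 deg 1.5
30 0.06 60 [-0.19  0.43  2.44  3.05  0.23  2.65] err mm 5.5 deg 1.5
20 0.03 0 [-0.19  0.47  2.33  1.8   0.02  2.85] err mm 0.2 deg 0.1
20 0.03 30 [-0.29  0.47  2.34  1.65  0.14 -2.85] err mm 2.2 deg 0.9
20 0.03 60 [-0.37  0.5   2.41  2.07  0.29 -2.85] err mm 2.6 deg 0.9
20 0.06 0 [-0.2   0.37  2.32  0.22  0.1  -1.85] err mm 0.0 deg 0.0
20 0.06 30 [-0.31  0.38  2.36  1.24  0.16 -2.46] err mm 0.0 deg 0.0
20 0.06 60 [-0.4   0.41  2.43  1.87  0.27 -2.67] err mm 0.0 deg 0.0
10 0.03 0 [-0.18  0.45  2.19  0.03  0.33 -1.65] er
[... 467 characters left out ...]
8] err mm 0.0 deg 0.0
0 0.03 60 [-0.58  0.54  2.27  1.04  0.59 -2.06] err mm 0.0 deg 0.0
0 0.06 0 [-0.18  0.41  2.03 -0.    0.7  -1.62] err mm 0.0 deg 0.0
0 0.06 30 [-0.4   0.41  2.11  0.42  0.68 -1.73] err mm 0.0 deg 0.0
0 0.06 60 [-0.63  0.46  2.26  0.91  0.66 -1.94] err mm 0.0 deg 0.0
-10 0.03 0 [-0.17  0.53  1.94 -0.01  0.85 -1.61] err mm 0.0 deg 0.0
-10 0.03 30 [-0.4   0.53  2.02  0.4   0.82 -1.72] err mm 0.0 deg 0.0
-10 0.03 60 [-0.64  0.59  2.18  0.86  0.79 -1.94] err mm 0.0 deg 0.0
-10 0.06 0 [-0.17  0.48  1.9  -0.01  0.94 -1.61] err mm 0.0 deg 0.0
-10 0.06 30 [-0.42  0.47  2.    0.36  0.9  -1.69] err mm 0.0 deg 0.0
-10 0.06 60 [-0.68  0.53  2.16  0.77  0.86 -1.87] err mm 0.0 deg 0.0
```

```bash
python3 - <<'E'
from k import *
s=manip.snapshot("scene");t=manip.snapshot("top")
out=[]
for nm,im in(("scene",s),("top",t)):
    x0,y0=(proj(nm,p)-[37,42]).astype(int)
    A=cv2.resize(im[y0:y0+75,x0:x0+75],None,fx=5.3,fy=5.3,interpolation=2)
    def dot(P,col):
        u=(proj(nm,P)-[x0,y0]+.5)*5.3;cv2.circle(A,tuple(int(a) for a in u),2,col,-1);print(nm,col,u.round(0))
    dot(p,(255,255,0))
    for sg in(1,-1):
        o=M[:,1]*sg*.017
        dot(p-.007*M[:,2]+o,(0,0,255)); dot(p+.019*M[:,2]+[0,0,.027]+o,(255,0,255))
    out.append(A)
cv2.imwrite("pics/k.png",np.hstack(out))
E
```

```text
t 15.6333 local [-0.0236 -0.137   0.2096] rel foot: n 0.118 upslope 0.0438 y 0.011 force [ 0.  -0.3  0.8] gap 0.4 0.0
tool in local
 [[-0.86  -0.03   0.509]
 [-0.009  0.999  0.043]
 [-0.51   0.032 -0.86 ]]
scene (255, 255, 0) [199. 229.]
scene (0, 0, 255) [175. 213.]
scene (255, 0, 255) [187. 196.]
scene (0, 0, 255) [216. 239.]
scene (255, 0, 255) [228. 221.]
top (255, 255, 0) [203. 225.]
top (0, 0, 255) [175. 228.]
top (255, 0, 255) [176. 206.]
top (0, 0, 255) [229. 234.]
top (255, 0, 255) [230. 212.]
```

View pics/k.png

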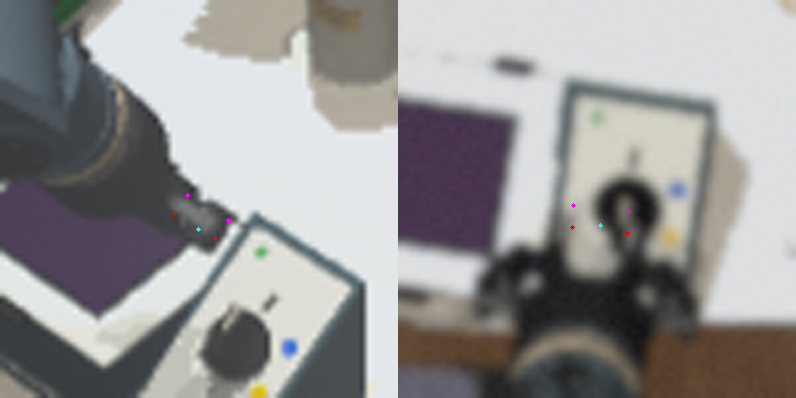

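The picture shows the lid lying shut in both views. In the scene crop, the near fingertip is around (222,236); in the top crop, the fingertips are around (546,246) and (650,260), on the user side of the dots. I'll triangulate the near tip.

```bash
python3 - <<'E'
from k import *
def tri(p1,q1):
    A=[];b=[]
    for nm,uv in(("top",p1),("scene",q1)):
        o,d=ray(nm,uv);d=d/np.linalg.norm(d);I=np.eye(3)-np.outer(d,d);A.append(I);b.append(I@o)
    r=np.linalg.lstsq(np.vstack(A),np.hstack(b),rcond=None);return r[0],np.sqrt(r[1])
def px(nm,u):
    return (np.array(u)/5.3-.5)+(proj(nm,p)-[37,42]).astype(int)
for tu,su in(((250,260),(222,236)),((250,260),(215,247)),((250,260),(232,223)),((248,255),(222,236))):
    x,r=tri(px("top",tu),px("scene",su));print(tu,su,x.round(4),"resid",r,"in tool frame rel TCP",(M.T@(x-p)).round(4),"world rel",(x-p).round(4))
im=cv2.imread("pics/k.png")
g=cv2.cvtColor(im,cv2.COLOR_BGR2GRAY)
for r in range(215,300,9):print(r,g[r,398+70:398+310:8].tolist())
E
```

```text
t 15.7333 local [-0.0234 -0.137   0.2099] rel foot: n 0.1182 upslope 0.0441 y 0.011 force [-0.3 -0.1  0.4] gap 0.401 0.0
tool in local
 [[-0.86  -0.03   0.51 ]
 [-0.009  0.999  0.043]
 [-0.511  0.032 -0.859]]
(250, 260) (222, 236) [0.3829 0.0207 0.237 ] resid [0.00128493] in tool frame rel TCP [-0.001  -0.0317 -0.032 ] world rel [-0.0187 -0.0309  0.027 ]
(250, 260) (215, 247) [0.3818 0.0228 0.2272] resid [0.00212191] in tool frame rel TCP [ 0.0051 -0.0301 -0.0242] world rel [-0.0198 -0.0288  0.0172]
(250, 260) (232, 223) [0.3845 0.0178 0.2484] resid [0.00601262] in tool frame rel TCP [-0.0085 -0.0341 -0.0409] world rel [-0.0171 -0.0338  0.0384]
(248, 255) (222, 236) [0.3859 0.0224 0.2335] resid [0.0006701] in tool frame rel TCP [-0.0015 -0.0299 -0.0276] world rel [-0.0157 -0.0293  0.0235]
215 [62, 64, 61, 74, 141, 207, 221, 223, 222, 219, 167, 107, 132, 160, 180, 175, 109, 43, 37, 92, 95, 43, 21, 43, 121, 189, 206, 200, 143, 118]
224 [60, 63, 62, 83, 159, 215, 222, 222, 223, 209, 152, 97, 115, 149, 179, 190, 150, 79, 44, 74, 91, 64, 35, 67, 142, 191, 203, 195, 138, 122]
233 [65, 62, 
[... 381 characters left out ...]
 153, 168, 169, 168, 146, 102, 129]
260 [196, 178, 138, 89, 69, 49, 32, 26, 35, 35, 29, 33, 79, 150, 175, 176, 169, 158, 138, 88, 46, 37, 64, 104, 108, 115, 144, 135, 98, 123]
269 [222, 193, 134, 64, 44, 32, 25, 38, 55, 41, 34, 33, 57, 111, 143, 154, 148, 143, 116, 61, 33, 26, 36, 46, 42, 49, 83, 99, 99, 129]
278 [214, 151, 74, 41, 55, 46, 40, 86, 116, 82, 33, 33, 36, 56, 74, 83, 85, 86, 62, 38, 28, 26, 38, 41, 36, 32, 48, 63, 104, 143]
287 [206, 127, 56, 46, 65, 61, 58, 100, 112, 74, 38, 29, 34, 34, 35, 35, 39, 39, 33, 22, 24, 45, 75, 64, 39, 35, 32, 52, 104, 145]
296 [155, 107, 75, 73, 72, 66, 58, 61, 51, 36, 32, 34, 33, 35, 30, 34, 34, 31, 31, 24, 30, 62, 103, 92, 53, 52, 50, 41, 77, 134]
```

Request:
{"fn": "servo_tool", "kwargs": {
  "rows": [
    [[0,5,0,0,0,-0.005,-0.2],[0,5,0,0,0,-0.005,-0.2],[0,5,0,0,0,-0.005,-0.2],[0,5,0,0,0,0,-0.2],[0,5,0,0,0,0,-0.2],[0,5,0,0,0,0,-0.2],[0,0,0,0,0,0,-0.2],[0,0,0,0,0,0,-0.2]]
  ]
}}

```text
t: 16.4
tcp_pos: [0.4012, 0.0597, 0.2188]
tool_rot: [0.043, 0.997, 0.025, 0.058]
force: [0.1, 0.8, -1.1]
finger_gap: 0.397
gripper_force: 0.0
```

```bash
cat >> k.py <<'E'
des=np.c_[[-1,0,0],[0,1,0],[0,0,-1]]
print("rotvec to vertical, tool deg",np.degrees(Ro.from_matrix((Q.T@M).T@des).as_rotvec()).round(2),"q",S["q"].round(2))
E
python3 k.py
```

```text
t 16.4 local [-0.0248 -0.1291  0.2188] rel foot: n 0.1266 upslope 0.0473 y 0.0189 force [ 0.1  0.8 -1.1] gap 0.397 0.0
tool in local
 [[-0.993 -0.046  0.111]
 [-0.04   0.997  0.06 ]
 [-0.113  0.055 -0.992]]
rotvec to vertical, tool deg [3.33 6.43 2.47] q [-0.18  0.19  2.04  0.09  0.8  -1.73]
```

Request:
{"fn": "servo_tool", "kwargs": {
  "rows": [
    [[1.7,3.2,1.2,0,0,0,-0.2],[1.7,3.2,1.2,0,0,0,-0.2],[0,0,0,-0.009,-0.019,0,-0.2],[0,0,0,0,0,0.03,-0.2],[0,0,0,0,0,0.03,-0.2],[0,0,0,0,0,0,-0.2],[0,0,0,0,0,0,-0.2]]
  ]
}}

```text
t: 16.98
tcp_pos: [0.4038, 0.0405, 0.1576]
tool_rot: [0.064, 0.998, 0.0, -0.004]
force: [0.0, -0.9, 0.5]
finger_gap: 0.402
gripper_force: 0.0
```

```bash
python3 k.py
```

```text
t 16.9833 local [-0.0198 -0.1478  0.1576] rel foot: n 0.0711 upslope 0.0211 y 0.0002 force [ 0.  -0.9  0.5] gap 0.402 0.0
tool in local
 [[-1.    -0.001 -0.007]
 [-0.001  1.    -0.   ]
 [ 0.007 -0.    -1.   ]]
rotvec to vertical, tool deg [-0.02 -0.43  0.07] q [-0.18  0.36  2.03 -0.    0.76 -1.62]
```

Request:
{"fn": "servo_tool", "kwargs": {
  "rows": [
    [[0,0,0,-0.004,0,0.02,-0.2],[0,0,0,0,0,0.02,-0.2],[0,0,0,0,0,0.016,-0.2],[0,0,0,0,0,0,-0.2],[0,0,0,0,0,0,-0.2]]
  ]
}}

```text
t: 17.4
tcp_pos: [0.4104, 0.0396, 0.1034]
tool_rot: [0.064, 0.998, -0.0, -0.001]
force: [0.4, -0.5, 0.2]
finger_gap: 0.4
gripper_force: 0.0
```

Request:
{"fn": "servo_tool", "kwargs": {
  "rows": [
    [[0,0,0,0,0,0.005,-0.2],[0,0,0,0,0,0,-0.2]]
  ]
}}

```text
t: 17.57
tcp_pos: [0.4111, 0.0395, 0.0984]
tool_rot: [0.064, 0.998, -0.0, 0.0]
force: [0.7, 0.3, -0.3]
finger_gap: 0.397
gripper_force: 0.0
```

Request:
{"fn": "servo_tool", "kwargs": {
  "rows": [
    [[0,0,0,0,0,0.004,-0.2],[0,0,0,0,0,0,-0.2]]
  ]
}}

```text
t: 17.73
tcp_pos: [0.4107, 0.0395, 0.0937]
tool_rot: [0.064, 0.998, -0.0, -0.001]
force: [-0.5, 0.6, 0.6]
finger_gap: 0.401
gripper_force: 0.0
```

```bash
python3 k.py
```

```text
t 17.7333 local [-0.0128 -0.1479  0.0937] rel foot: n 0.0123 upslope -0.0048 y 0.0001 force [-0.5  0.6  0.6] gap 0.401 0.0
tool in local
 [[-1.    -0.002 -0.002]
 [-0.002  1.    -0.001]
 [ 0.002 -0.001 -1.   ]]
rotvec to vertical, tool deg [-0.03 -0.09  0.09] q [-0.18  0.5   2.07 -0.    0.57 -1.62]
```

Request:
{"fn": "servo_tool", "kwargs": {
  "rows": [
    [[0,0,0,0.003,0,0.003,-0.2],[0,0,0,0,0,0,-0.2]]
  ]
}}

```text
t: 17.9
tcp_pos: [0.4065, 0.0401, 0.0903]
tool_rot: [0.064, 0.998, -0.0, -0.002]
force: [-0.4, 0.7, -0.5]
finger_gap: 0.397
gripper_force: 0.0
```

Request:
{"fn": "servo_tool", "kwargs": {
  "rows": [
    [[0,0,0,0,0,0.003,-0.2],[0,0,0,0,0,0,-0.2]]
  ]
}}

```text
t: 18.07
tcp_pos: [0.4072, 0.04, 0.0871]
tool_rot: [0.064, 0.998, -0.0, -0.002]
force: [0.0, -0.3, 0.9]
finger_gap: 0.401
gripper_force: 0.0
```

Request:
{"fn": "servo_tool", "kwargs": {
  "rows": [
    [[0,0,0,0,0,0,-0.5],[0,0,0,0,0,0,-0.8],[0,0,0,0,0,0,-0.8],[0,0,0,0,0,0,-0.8]]
  ],
  "squeeze": 20
}}

```text
t: 18.4
tcp_pos: [0.4074, 0.0395, 0.0875]
tool_rot: [0.064, 0.998, -0.0, -0.001]
force: [-1.8, -4.3, 0.6]
finger_gap: 0.163
gripper_force: 21.9
```

```bash
python3 k.py
```

```text
t 18.4 local [-0.016  -0.1484  0.0875] rel foot: n 0.0085 upslope -0.0107 y -0.0004 force [-1.8 -4.3  0.6] gap 0.163 21.912632882595062
tool in local
 [[-1.    -0.001 -0.002]
 [-0.001  1.    -0.001]
 [ 0.002 -0.001 -1.   ]]
rotvec to vertical, tool deg [-0.06 -0.14  0.07] q [-0.18  0.52  2.08 -0.    0.55 -1.62]
```

Request:
{"fn": "servo_tool", "kwargs": {
  "rows": [
    [[0,0,0,0,0,0,-1],[0,0,0,0,0,0,-1],[0,0,0,0.0015,0,-0.0026,-1],[0,0,0,0.0015,0,-0.0026,-1],[0,0,0,0.0015,0,-0.0026,-1],[0,0,0,0.0015,0,-0.0026,-1],[0,0,0,0,0,0,-1],[0,0,0,0,0,0,-1]]
  ],
  "squeeze": 60
}}

```text
t: 19.07
tcp_pos: [0.4015, 0.0403, 0.0981]
tool_rot: [0.064, 0.998, -0.0, -0.001]
force: [-0.9, -5.3, 0.8]
finger_gap: 0.149
gripper_force: 62.0
```

```bash
python3 k.py
```

```text
t 19.0667 local [-0.022  -0.1482  0.0981] rel foot: n 0.0206 upslope -0.0106 y -0.0002 force [-0.9 -5.3  0.8] gap 0.149 62.004931569099426
tool in local
 [[-1.    -0.001 -0.002]
 [-0.001  1.    -0.001]
 [ 0.002 -0.001 -1.   ]]
rotvec to vertical, tool deg [-0.05 -0.13  0.07] q [-0.18  0.49  2.09 -0.    0.57 -1.62]
```

Request:
{"fn": "servo_tool", "kwargs": {
  "rows": [
    [[-1.5,0,2.6,0,0.0006,0,-1],[-1.5,0,2.6,0,0.0006,0,-1],[-1.5,0,2.6,0,0.0006,0,-1],[-1.5,0,2.6,0,0.0005,0,-1],[0,0,0,0,0,0,-1]]
  ]
}}

```text
t: 19.48
tcp_pos: [0.4021, 0.0425, 0.0981]
tool_rot: [0.155, 0.987, 0.052, 0.002]
force: [-0.3, -1.7, -0.0]
finger_gap: 0.146
gripper_force: 62.0
```

```bash
cat >> k.py <<'E'
A=(Q.T@M)@des.T;rv=Ro.from_matrix(A).as_rotvec()
print("turn cw deg",np.degrees(-rv@n).round(2),"off-axis deg",np.degrees(np.linalg.norm(rv-(rv@n)*n)).round(2),"expect perp:",(Ro.from_rotvec(-n*(-rv@n)).apply(-.0106*e)@np.c_[e,[0,1,0]]).round(4),"torque about axis",((Q.T@S["ft_torque"])@n).round(2),"F local",(Q.T@S["force"]).round(1))
E
python3 k.py
```

```text
t 19.4833 local [-0.0217 -0.1461  0.0981] rel foot: n 0.0205 upslope -0.0104 y 0.0019 force [-0.3 -1.7 -0. ] gap 0.146 61.96925640106201
tool in local
 [[-0.983  0.181  0.008]
 [ 0.181  0.978  0.104]
 [ 0.011  0.104 -0.995]]
rotvec to vertical, tool deg [  6.    -0.11 -10.46] q [-0.26  0.49  2.11  0.2   0.56 -1.68]
turn cw deg 12.06 off-axis deg 0.12 expect perp: [-0.0104  0.0022] torque about axis 0.12 F local [-0.1 -1.7 -0. ]
```

Request:
{"fn": "servo_tool", "kwargs": {
  "rows": [
    [[-3,0,5.2,0,0.0011,0,-1],[-3,0,5.2,0,0.0011,0,-1],[-3,0,5.2,0,0.0011,0,-1],[-3,0,5.2,0,0.0011,0,-1],[0,0,0,0,0,0,-1]]
  ]
}}

```text
t: 19.9
tcp_pos: [0.4044, 0.0463, 0.0988]
tool_rot: [0.33, 0.931, 0.155, 0.009]
force: [3.3, 2.8, -1.1]
finger_gap: 0.149
gripper_force: 61.6
```

```bash
python3 k.py
```

```text
t 19.9 local [-0.0199 -0.142   0.0988] rel foot: n 0.0202 upslope -0.0085 y 0.006 force [ 3.3  2.8 -1.1] gap 0.149 61.60518407821655
tool in local
 [[-0.855  0.513  0.082]
 [ 0.512  0.807  0.295]
 [ 0.085  0.294 -0.952]]
rotvec to vertical, tool deg [ 18.04  -0.1  -31.42] q [-0.41  0.5   2.18  0.63  0.55 -1.85]
turn cw deg 36.23 off-axis deg 0.13 expect perp: [-0.0086  0.0063] torque about axis -0.16 F local [ 2.9  3.2 -1.1]
```

Request:
{"fn": "servo_tool", "kwargs": {
  "rows": [
    [[-3,0,5.2,0,0.0011,0,-1],[-3,0,5.2,0,0.0011,0,-1],[-3,0,5.2,0,0.0011,0,-1],[-3,0,5.2,0,0.0011,0,-1],[0,0,0,0,0,0,-1],[0,0,0,0,0,0,-1]]
  ]
}}

```text
t: 20.4
tcp_pos: [0.4078, 0.0489, 0.1002]
tool_rot: [0.487, 0.837, 0.248, 0.016]
force: [1.9, 0.4, -0.2]
finger_gap: 0.144
gripper_force: 61.9
```

```bash
python3 k.py
```

```text
t 20.4 local [-0.0169 -0.1389  0.1002] rel foot: n 0.0199 upslope -0.0051 y 0.0091 force [ 1.9  0.4 -0.2] gap 0.144 61.86184644699097
tool in local
 [[-0.627  0.749  0.214]
 [ 0.749  0.503  0.432]
 [ 0.216  0.431 -0.876]]
rotvec to vertical, tool deg [ 29.83  -0.06 -51.8 ] q [-0.56  0.55  2.29  1.1   0.57 -2.1 ]
turn cw deg 59.77 off-axis deg 0.09 expect perp: [-0.0053  0.0092] torque about axis -0.01 F local [ 1.8  0.7 -0.2]
```

Request:
{"fn": "servo_tool", "kwargs": {
  "rows": [
    [[0,0,0,-0.0015,0,0.0026,-1],[0,0,0,-0.0015,0,0.0026,-1],[0,0,0,-0.0015,0,0.0026,-1],[0,0,0,0,0,0,-1]]
  ]
}}

```text
t: 20.73
tcp_pos: [0.4125, 0.0483, 0.092]
tool_rot: [0.487, 0.837, 0.248, 0.016]
force: [4.1, -2.4, -0.3]
finger_gap: 0.145
gripper_force: 61.9
```

Request:
{"fn": "servo_tool", "kwargs": {
  "rows": [
    [[0,0,0,-0.001,0,0.0018,-1],[0,0,0,-0.0005,0,0.0009,-1],[0,0,0,0,0,0,-1],[0,0,0,0,0,0,-1]]
  ]
}}

```text
t: 21.07
tcp_pos: [0.4135, 0.0483, 0.0903]
tool_rot: [0.488, 0.837, 0.249, 0.016]
force: [-0.8, -7.4, 10.7]
finger_gap: 0.15
gripper_force: 63.8
```

```bash
python3 k.py
```

```text
t 21.0667 local [-0.0112 -0.1389  0.0903] rel foot: n 0.0085 upslope -0.0051 y 0.0091 force [-0.8 -7.4 10.7] gap 0.15 63.785022497177124
tool in local
 [[-0.625  0.75   0.216]
 [ 0.75   0.501  0.432]
 [ 0.216  0.432 -0.876]]
rotvec to vertical, tool deg [ 29.91  -0.   -51.95] q [-0.55  0.59  2.28  1.15  0.56 -2.14]
turn cw deg 59.94 off-axis deg 0.07 expect perp: [-0.0053  0.0092] torque about axis 0.04 F local [ 0.1 -7.5 10.7]
```

Request:
{"fn": "servo_tool", "kwargs": {
  "rows": [
    [[0,0,0,-0.0005,0,0.0009,-1],[0,0,0,0,0,0,-1],[0,0,0,0,0,0,-1]]
  ]
}}

```text
t: 21.32
tcp_pos: [0.4135, 0.0484, 0.0901]
tool_rot: [0.488, 0.836, 0.249, 0.016]
force: [-5.2, -12.4, 22.5]
finger_gap: 0.147
gripper_force: 65.7
```

```bash
python3 k.py
```

```text
t 21.3167 local [-0.0112 -0.1388  0.0901] rel foot: n 0.0083 upslope -0.0052 y 0.0092 force [ -5.2 -12.4  22.5] gap 0.147 65.69901466369629
tool in local
 [[-0.625  0.75   0.216]
 [ 0.75   0.5    0.432]
 [ 0.216  0.432 -0.875]]
rotvec to vertical, tool deg [ 2.995e+01  2.000e-02 -5.196e+01] q [-0.55  0.59  2.28  1.15  0.56 -2.15]
turn cw deg 59.98 off-axis deg 0.05 expect perp: [-0.0053  0.0092] torque about axis 0.07 F local [ -3.5 -12.9  22.5]
```

Request:
{"fn": "servo_tool", "kwargs": {
  "rows": [
    [[0,0,0,0.0005,0,-0.0009,-1],[0,0,0,0,0,0,-0.5],[0,0,0,0,0,0,-0.3],[0,0,0,0,0,0,-0.3],[0,0,0,0,0,-0.01,-0.3],[0,0,0,0,0,-0.02,-0.3],[0,0,0,0,0,-0.035,-0.3],[0,0,0,0,0,-0.035,-0.3]]
  ],
  "squeeze": 20
}}

```text
t: 21.98
tcp_pos: [0.3836, 0.01, 0.1772]
tool_rot: [0.488, 0.837, 0.249, 0.011]
force: [1.9, -0.1, -0.1]
finger_gap: 0.353
gripper_force: 0.0
```

Request:
{"fn": "servo_tool", "kwargs": {
  "rows": [
    [[0,0,0,0,0,-0.035,-0.3],[0,0,0,-0.02,0,-0.035,-0.3],[0,0,0,-0.02,0,-0.02,-0.3],[0,0,0,0,0,0,-0.3],[0,0,0,0,0,0,-0.3]]
  ]
}}

```text
t: 22.4
tcp_pos: [0.383, -0.0611, 0.2477]
tool_rot: [0.488, 0.836, 0.249, 0.015]
force: [-0.6, 0.7, -0.5]
finger_gap: 0.351
gripper_force: 0.0
```

```bash
python3 k.py; python3 - <<'E'
from h import *
a0=np.load("scene1.npy");s=manip.snapshot("scene")
g=lambda u,v:np.array([(u-390+.5)/3-.5+180,(v+.5)/3-.5+150])
n=np.array([-.5,0,.866]);e=np.array([.866,0,.5]);foot=np.array([-.0025,-.148,.0855])
# brightness along circle on bar top (white line end) for heights, before/after
for nm,im in(("before",a0),("after",s)):
    G=cv2.cvtColor(im,cv2.COLOR_BGR2GRAY)
    print(nm,[int(cv2.getRectSubPix(G,(1,1),tuple(float(x) for x in proj("scene",w(*(foot+n*.035+.017*(e*np.cos(t)-np.array([0,1,0])*np.sin(t)))))))[0,0]) for t in np.radians(range(-60,181,15))])
    m=cv2.inRange(cv2.cvtColor(im,cv2.COLOR_BGR2HSV),(0,0,0),(179,255,70))[185:225,220:258]
    for r in m[::1]:print("".join("#" if v else "." for v in r))
E
```

```text
t 22.4 local [-0.0274 -0.2512  0.2477] rel foot: n 0.1529 upslope 0.0596 y -0.1032 force [-0.6  0.7 -0.5] gap 0.351 0.0
tool in local
 [[-0.625  0.751  0.214]
 [ 0.75   0.501  0.432]
 [ 0.217  0.431 -0.876]]
rotvec to vertical, tool deg [ 29.9   -0.1  -51.98] q [-0.87  0.18  2.08  0.55  1.09 -1.69]
turn cw deg 59.96 off-axis deg 0.14 expect perp: [-0.0053  0.0092] torque about axis 0.11 F local [-0.7  0.6 -0.5]
before [218, 219, 213, 138, 140, 83, 63, 62, 62, 62, 62, 62, 61, 60, 60, 63, 68]
.....#########........................
.......#######........................
........#####.........................
..........##..........................
......................................
......................................
......................................
......................................
......................................
......................................
......................................
...................#..................
..................####................
.....#........#..######...............
....##........#.#######...............
...##........######
[... 1896 characters left out ...]
..............#####..................
......................................
......................................
......................................
......................................
......................................
......................................
......................................
......................................
......................................
......................................
......................................
.......................##.............
#.....................#...............
###...................###.............
####.................####.............
#####...............#######...........
#######............#####..............
```

```bash
python3 -c "
from station import manip
print(manip.sign_off())"
```

```text
the job is handed in; nothing more can be done
None
```

The job is handed in at about 22 s of the 61 s allowed: the dibber is in the steriliser, the lid swung shut, and the knob was pulled out, turned to the blue dot and pushed fully back in.

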